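# Walk the heavy instrument base into its sprung dock

## Robot

A 7-joint arm with a two-finger parallel gripper is mounted at the origin on a cart in front of the work surface, level with it; the furniture and walls round the work are solid. World frame = base frame: x ahead of the robot, y to its left, z up, the work surface at z = 0. Lengths are in mm, angles in rad, forces in N, time in s.
With the tool pointing down it reaches from about 425 to 1025 mm from the base axis. Payload 9.4 kg.
Tool frame: the origin (TCP) lies midway between the tips of the shut fingers; the grasp point (between the pads) lies 19 mm behind it; z points along the fingers, y is the direction in which the jaws open and shut (so a half turn about z gives the same grasp; the last joint's range is limited). The gripper opens to 85 mm and grips with 20 to 120 N. Pads are 22 mm wide; open, the fingers measure 114 mm over their backs; the gripper's body (76 mm by 85 mm) begins 54 mm behind the grasp point. The pads swing forward as they close: fully open they stand 13 mm farther back than shut.
Start: joints at [-1.346, 0.599, -0.003, 1.599, 0.002, 0.943, -0.08], TCP at [215.503, 692.23, 231.275] pointing down, gripper open.
Joint ranges: [-2.57, 2.57], [-0.35, 1.97], [-1.29, 1.29], [0.11, 2.56], [-1.05, 4.19], [0.11, 1.86], [-2.63, 2.63]. Speed limits (rad/s): [2.22, 2.22, 3.01, 3.01, 3.14, 3.14, 3.14].

## Interface

Orientations are given as a unit quaternion [x, y, z, w].
In Python, from plant import manip gives the robot as it stands.
- The arm moves only by the tool step_arm, never from a script. Its argument "moves" is a list of rows, each a list of 7 numbers: the turn, a rotation vector about the tool's x, y, z in degrees, then the shift along the tool's x, y, z in cm, then the closure in counts, from 0 (fully open) to 255 (shut). A call has 1 to 8 rows; each row shifts and turns the commanded pose from where the row before left it, along the tool's axes as they then stand; what a row does not reach is not made up. A row lasts 1/10 s, in which the tool goes at most 50 mm and 8.59 degrees, less where a joint would pass 70% of its speed; a pose out of reach is approached as far as the arm can. A call with a gripper value outside its range is refused whole. The fingers move at their own pace and stop on an object; the grip force is fixed at half the most. Time passes only in rows, so rows that do not move let the fingers close. It gives the time, the measured TCP pose, the force and the opening at its end, in the units of the state.
- manip.state(): the state, without advancing time (a new reading comes with each control period).
- manip.capture(name): name is "side" or "top" or "wrist"; returns a dict with "img" (400x640x3 uint8, red, green, blue), "intrinsics" (3x3 intrinsics, pixels), "extrinsics" (4x4, takes a point from world to camera coordinates); the wrist camera has in their place "mount" (4x4, takes a point from camera to tool coordinates, whose origin is the TCP and whose axes are the flange's). Camera axes: x right, y down, z forward; pixel columns grow to the right and rows downward; lengths in mm; the calibration is good to about 2 mm. A picture is of the moment at which its call begins: read the wrist's pose just before it. There is no depth.
- manip.sign_off(): hands the job in, once; it reports no verdict.
The state is a dict: "time": time; "qpos": joint angles; "dq": joint speeds; "tau": joint torques, N m; "eef_pos": TCP position; "tool_rot": TCP orientation; "ft_force": force on the tool from outside, world axes, zero at the start; "ft_torque": the same for the moment, N m; "finger_gap": finger opening in mm.
Only numpy, scipy, OpenCV 4.12 (cv2) and the standard library are available. Lean on these libraries where they do the work, as an engineer would, in place of code of your own. Each camera call takes 0.05 s, during which the arm holds its last target.

## Task

Creep the heavy instrument base along the bench by short pushes on its two near corners in turn, never swinging it far off square, until its far face rests square and roughly centred on the brass bar of the dock with the bar's springs pressed well in; stop by feel as soon as the bar is firmly in, without ramming it. Never touch the glass sight tube across the middle of the near face, keep the vial standing on the base, and leave the other things where they are.

Things in the scene. Friction and masses are not known exactly. Their poses are not given: they have to be found in the camera images.
- base: heavy low block, grey metal with a dark top, 110 mm (x) by 170 mm (y) by 40 mm high, 1.55 to 2.15 kg, loose on the bench, too wide to grip. Origin: centre of its underside. +x points to its far face, towards the dock; the near face is at x = -55 mm. Its friction on the bench is not known: pushing one near corner takes some 4 to 12 N, advances that corner and turns the base.
- push_left (a point): point on the near face of the base to push on, 62.5 mm in +y from the middle, at half height (20 mm). The free part of the face here runs from 34 to 85 mm off the middle. Axes as the base; push towards its +x.
- push_right (a point): the like point on the near face, 62.5 mm in -y from the middle, at half height (20 mm), free from 34 to 85 mm off the middle.
- sight_tube: delicate glass tube along y between two small black brackets, fixed to the near face of the base. It covers the middle 68 mm of that face, stands 22 mm out of it and lies 15 to 33 mm above the bench. Origin: its centre, 71 mm in -x and 24 mm up from the base's origin; axes as the base. Not to be touched.
- dock: stop screwed to the bench: dark steel plate 150 mm wide, 66 mm deep, with a 54 mm high back wall, an aluminium carriage on it and a brass contact bar on springs before it. Origin: on the bench, mid-width, 22 mm in front of the plate's front edge. +x points away from the base, into the dock; docked, the base has the dock's axes and the middle of its far face meets the middle of the bar.
- bar_middle (a point): fixed point of the dock at the mean place of the brass bar's front face, 26 mm up, 2 mm in -x from the dock's origin; axes as the dock. The bar is 130 mm long (y), 20 mm high. The carriage is clamped elsewhere each time and is not measured: the bar's face starts up to 8 mm before or behind this point (dock x +6 to -10 mm), so find it by feel.
- vial: glass sample vial with a cap, 28 mm across, 66 mm high, standing loose on top of the base about 20 mm beyond its middle. Origin: centre of its underside; z up.
- jar: white screw-top jar, 66 mm across, 76 mm high, a bystander. Origin: centre of its underside.
- weight: brass weight with a knob, 31 mm across, 47 mm high, a bystander. Origin: centre of its underside.
- stopper: rubber stopper, 30 mm across, 27 mm high, a bystander. Origin: centre of its underside.
- flange: round metal blank flange lying flat, 40 mm across, 10 mm high, a bystander. Origin: centre of its underside.
- bar_spring (a point): fixed point in the middle of the dock's back wall, 82 mm in +x from the dock's origin, 28 mm up. The bar's springs push towards -x: it starts to yield at about 1.1 N, 0.4 N more per mm, and is on its hard stop after 8 mm, at about 4 N (all on top of the force that slides the base). The base's friction on the bench holds the bar in after release.

How it is judged:
By the outcome, as a careful person would: the job done as asked, in the order asked, and still so for the second after the job is handed in, with the robot touching nothing.
It also fails if it takes over 72 s, if anything falls off the work surface, if the arm or the gripper's body presses on something with over 40 N, if the wrist force passes 120 N, or if a joint passes its speed limit or range.

## Working session

There is one attempt and no reset: what is moved stays moved. The work goes in short steps, Python scripts to look and compute and a tool call to move; the robot and the scene stay as the last step left them, time stands still between calls to the robot, and variables do not carry over. Pictures are saved under pics/ and viewed, and the job is handed in when it is done.

Besides the shell and the picture viewer there is one more tool, called after "Call:" as name([rows], argument=value, ...), one row to a line, values as JSON. step_arm: Moves the arm, as the interface text tells. Its arguments: {"type":"object","properties":{"moves":{"type":"array"}},"required":["moves"]}

```bash
ls; mkdir -p pics; python3 - <<'E'
from plant import manip
import cv2,numpy as np
s=manip.state()
for k,v in s.items(): print(k,np.round(v,3))
for n in ("side","top","wrist"):
    c=manip.capture(n); cv2.imwrite(f"pics/{n}0.png",c["img"][:,:,::-1])
    for k in c:
        if k!="img": print(n,k,np.round(c[k],4).tolist())
E
```

```text
pics
time 0.0
qpos [-1.346  0.6   -0.003  1.6    0.002  0.943 -0.08 ]
dq [-0.001  0.    -0.001  0.001  0.001  0.001 -0.   ]
tau [-1.0000e-03 -7.7645e+01  1.5640e+00 -2.5799e+01  1.2000e-02  9.0000e-03
  0.0000e+00]
eef_pos [215.396 691.769 230.411]
tool_rot [ 0.15   0.989 -0.001 -0.   ]
ft_force [ 0.194 -0.971  0.207]
ft_torque [-0.076  0.002 -0.041]
finger_gap 85.584
side intrinsics [[384.6731, 0.0, 325.8546], [0.0, 384.6731, 199.3273], [0.0, 0.0, 1.0]]
side extrinsics [[0.9984, -0.0569, -0.0071, -546.2987], [-0.053, -0.8685, -0.4929, 327.5623], [0.0218, 0.4925, -0.87, 743.2885], [0.0, 0.0, 0.0, 1.0]]
top intrinsics [[460.7616, 0.0, 327.8497], [0.0, 460.7616, 202.8907], [0.0, 0.0, 1.0]]
top extrinsics [[0.0259, -0.9995, 0.0168, 282.3301], [-0.9921, -0.0278, -0.1225, 557.8141], [0.1229, -0.0135, -0.9923, 1063.4974], [0.0, 0.0, 0.0, 1.0]]
wrist intrinsics [[329.8172, 0.0, 314.8579], [0.0, 329.8172, 198.6033], [0.0, 0.0, 1.0]]
wrist mount [[0.0002, -0.9603, -0.2791, 70.9328], [1.0, 0.0003, -0.0001, 0.0268], [0.0001, -0.2791, 0.9603, -142.396], [0.0, 0.0, 0.0, 1.0]]
```

View pics/side0.png

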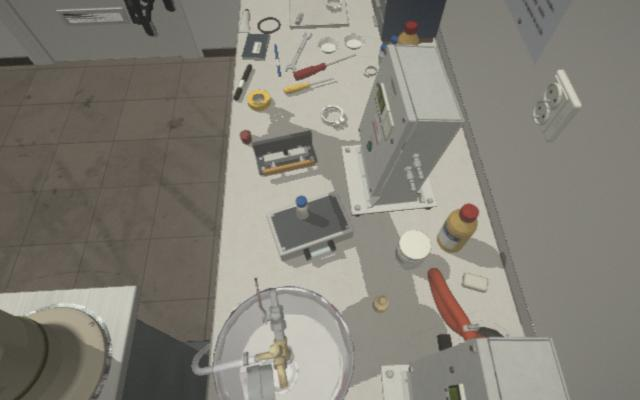

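View pics/top0.png

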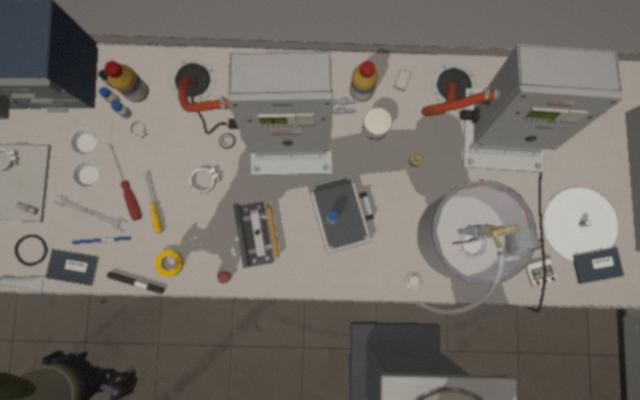

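View pics/wrist0.png

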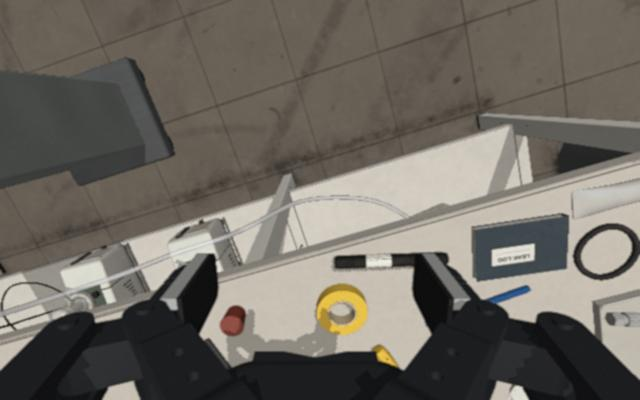

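```bash
python3 - <<'E'
import cv2
t=cv2.imread("pics/top0.png"); c=t[160:300,210:430]
cv2.imwrite("pics/topcrop.png",cv2.resize(c,None,fx=3.6,fy=3.6,interpolation=cv2.INTER_CUBIC))
s=cv2.imread("pics/side0.png"); c=s[120:280,230:450]
cv2.imwrite("pics/sidecrop.png",cv2.resize(c,None,fx=3.6,fy=3.6,interpolation=cv2.INTER_CUBIC))
E
```

```text
(no output)
```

View pics/topcrop.png

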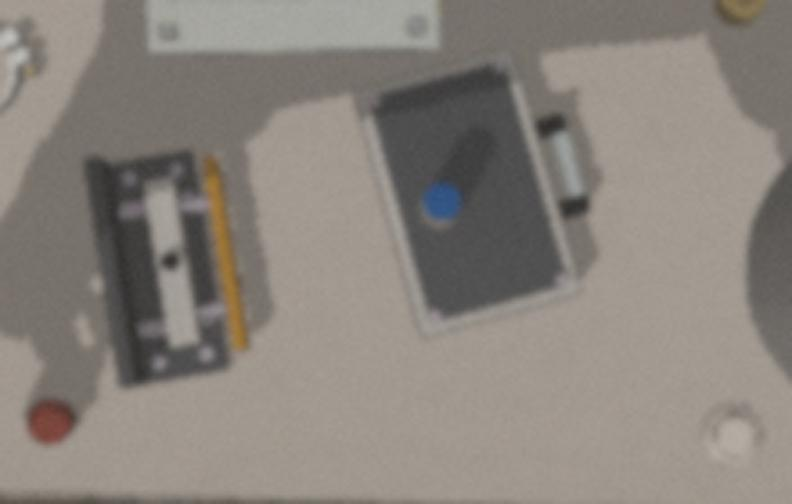

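View pics/sidecrop.png

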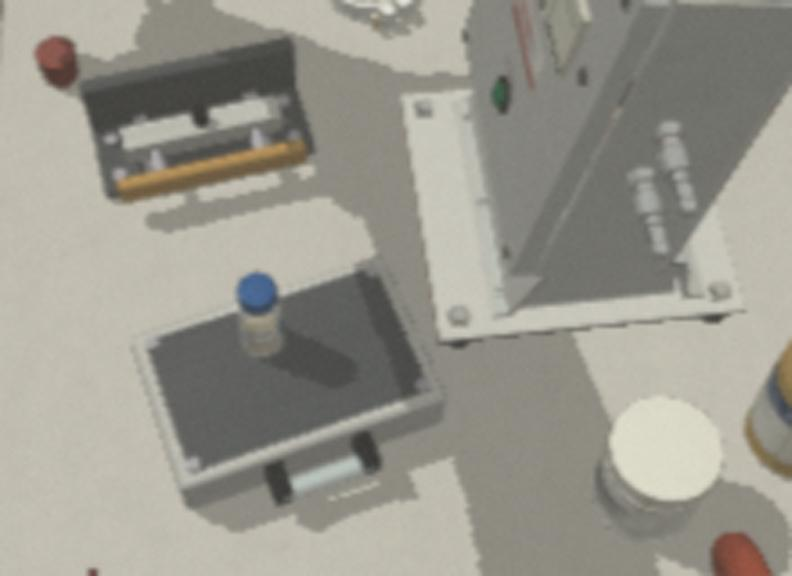

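```bash
cat > h.py <<'E'
import numpy as np, cv2, json
from scipy.optimize import least_squares
CAM=dict(
side=(np.array([[384.6731,0,325.8546],[0,384.6731,199.3273],[0,0,1]]),np.array([[0.9984,-0.0569,-0.0071,-546.2987],[-0.053,-0.8685,-0.4929,327.5623],[0.0218,0.4925,-0.87,743.2885]])),
top=(np.array([[460.7616,0,327.8497],[0,460.7616,202.8907],[0,0,1]]),np.array([[0.0259,-0.9995,0.0168,282.3301],[-0.9921,-0.0278,-0.1225,557.8141],[0.1229,-0.0135,-0.9923,1063.4974]])))
def proj(cam,P):
    K,E=CAM[cam]; c=np.atleast_2d(P)@E[:,:3].T+E[:,3]; p=c@K.T; return p[:,:2]/p[:,2:]
def back(cam,uv,z):
    K,E=CAM[cam]; uv=np.atleast_2d(uv); d=np.c_[uv,np.ones(len(uv))]@np.linalg.inv(K).T@E[:,:3]
    o=-E[:,:3].T@E[:,3]; s=(z-o[2])/d[:,2]; return o+d*s[:,None]
def tri(ut,us):
    r=least_squares(lambda p:np.r_[proj('top',p)[0]-ut,proj('side',p)[0]-us],back('top',ut,30)[0]); return r.x,np.abs(r.fun).max()
def W(pose,P):
    x,y,a=pose; P=np.atleast_2d(P); c,s=np.cos(a),np.sin(a)
    return np.c_[x+c*P[:,0]-s*P[:,1],y+s*P[:,0]+c*P[:,1],P[:,2]]
def fit(obs,p0):
    f=lambda p:np.concatenate([(proj(cam,W(p,P))-uv).ravel() for cam,P,uv in obs])
    r=least_squares(f,p0,loss='soft_l1'); return r.x,f(r.x)
BC=np.array([[55,85,40],[-55,85,40],[-55,-85,40],[55,-85,40]],float) # farL nearL nearR farR
E
python3 - <<'E'
from h import *
T=lambda L:np.array(L)/3.6+[210,160]
S=lambda L:np.array(L)/3.6+[230,120]
t=T([(425,335),(578,290),(505,58),(368,108)]); s=S([(136,342),(185,487),(440,395),(378,262)])
for a,b in zip(t,s): print(np.round(tri(a,b)[0],1),tri(a,b)[1])
for o in ([('top',BC,t)],[('side',BC,s)],[('top',BC,t),('side',BC,s)]):
    p,r=fit(o,[600,300,1.6]); print(np.round(p,2),np.degrees(p[2]),np.round(r,1))
# dock
print('bar',back('top',T([(216,157),(246,348),(206,157),(236,348)]),36).round(1))
print('bar s',back('side',S([(118,182),(304,142)]),36).round(1))
print('wall',back('top',T([(88,160),(122,385)]),54).round(1),back('side',S([(83,85),(290,40)]),54).round(1))
E
```

```text
[431.8 293.7  28.2] 0.13555531222900186
[463.3 194.1  30.1] 0.06326791800881892
[618.5 245.3  28.3] 0.7054153069736913
[583.6 336.   37.8] 1.9143210592570483
[522.25 269.63   1.9 ] 108.98025470932035 [-0.1  3.2  2.2  1.5  0.2 -2.4 -5.9 -2.7]
[526.32 264.47   1.89] 108.5549624191898 [-2.5 -0.6 -0.5  2.2  2.6  0.2  0.5 -2.9]
[525.43 266.92   1.89] 108.04308957446948 [ 0.4  1.6  2.9  0.7  2.1 -3.5 -4.3 -4.5 -2.8 -1.9 -1.2  0.9  2.  -0.4
  0.4 -3.6]
bar [[544.  433.9  36. ]
 [420.  409.4  36. ]
 [543.8 440.5  36. ]
 [419.9 415.9  36. ]]
bar s [[419.2 410.7  36. ]
 [544.4 435.6  36. ]]
wall [[537.6 514.1  54. ]
 [394.6 485.4  54. ]] [[396.5 479.3  54. ]
 [538.4 509.5  54. ]]
```

```bash
cat >> h.py <<'E'
def boxlines(x0,x1,y0,y1,z0,z1):
    c=[(x,y,z) for z in (z0,z1) for x,y in ((x0,y0),(x1,y0),(x1,y1),(x0,y1))]
    e=[(4,5),(5,6),(6,7),(7,4),(0,1),(1,2),(2,3),(3,0),(0,4),(1,5),(2,6),(3,7)]
    return np.array([[c[i],c[j]] for i,j in e],float)
def overlay(img,cam,items,crop,f,name):
    x0,x1,y0,y1=crop; im=cv2.resize(img[y0:y1,x0:x1],None,fx=f,fy=f,interpolation=cv2.INTER_CUBIC)
    for pose,L,col in items:
        for l in L:
            p=(proj(cam,W(pose,l))-[x0,y0]+.5)*f
            cv2.line(im,*[tuple(int(v) for v in q) for q in np.round(p)],col,1,cv2.LINE_AA)
    cv2.imwrite(name,im)
E
python3 - <<'E'
from h import *
b=(525.4,266.9,np.radians(108.0))
d=(484,430,np.radians(101.2))
it=[(b,boxlines(-55,55,-85,85,0,40)[[0,1,2,3,7,4,5,6]],(0,255,255)),(d,boxlines(22,88,-75,75,0,0)[:4],(0,255,0)),(d,boxlines(80,88,-75,75,0,54)[:4],(255,0,255))]
overlay(cv2.imread('pics/top0.png'),'top',it,(225,400,170,280),4.5,'pics/ot.png')
overlay(cv2.imread('pics/side0.png'),'side',it,(240,380,120,270),5,'pics/os.png')
E
```

```text
(no output)
```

View pics/ot.png

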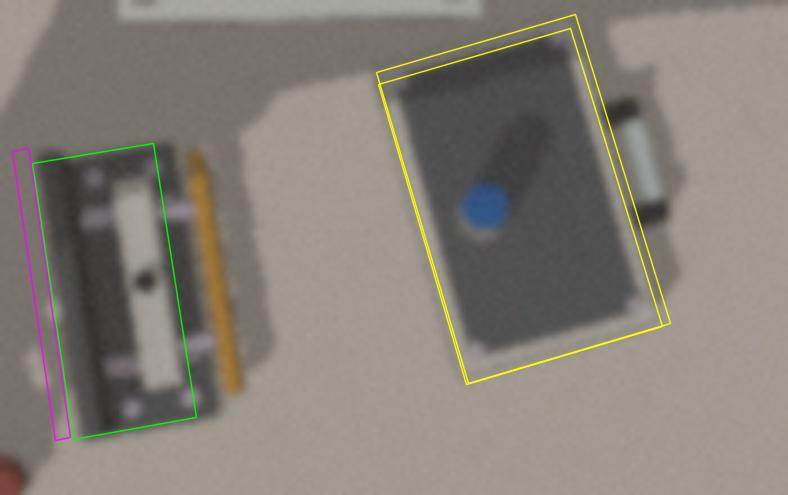

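View pics/os.png

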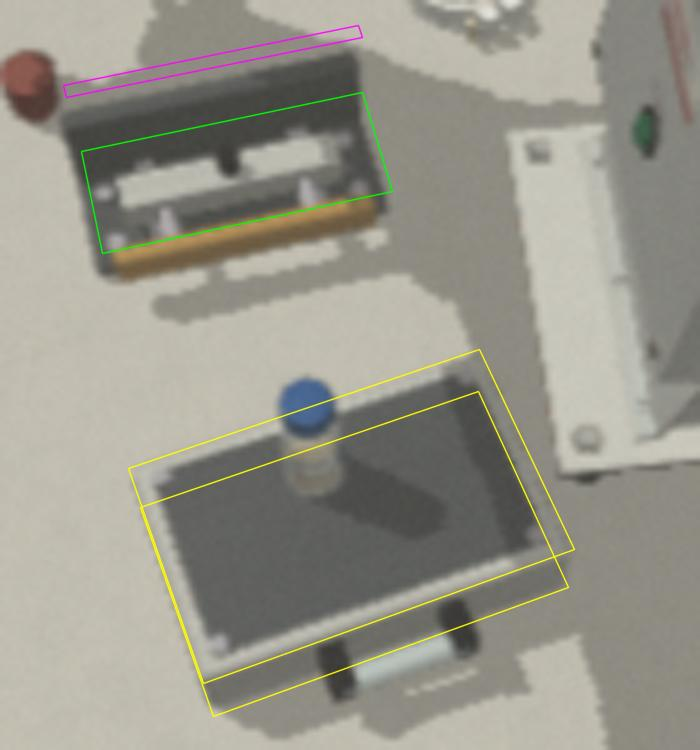

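Call:
step_arm([
  [0,0,7.7,0,0,-0.5,0],
  [0,0,7.7,0,0,-0.5,0],
  [0,0,7.7,0,0,-0.5,0],
  [0,0,7.7,0,0,-0.5,0],
  [0,0,7.7,0,0,-0.5,0],
  [0,0,7.7,0,0,-0.5,0],
  [0,0,7.7,0,0,-0.5,0],
  [0,0,7.6,0,0,-0.5,0],
])

```text
time: 0.95
eef_pos: [215.4, 692.1, 271.2]
tool_rot: [0.637, 0.771, -0.0, 0.0]
ft_force: [-0.9, -0.2, -0.2]
finger_gap: 85.1
```

Call:
step_arm([
  [0,0,0,-3.7,2.1,0,0],
  [0,0,0,-3.7,2.1,0,0],
  [0,0,0,-3.7,2.1,0,0],
  [0,0,0,-3.7,2.1,0,0],
  [0,0,0,-3.7,2.1,0,255],
  [0,0,0,-3.7,2.1,0,255],
])

```text
time: 1.55
eef_pos: [383.0, 497.5, 271.2]
tool_rot: [0.635, 0.773, -0.0, 0.0]
ft_force: [-0.1, 0.5, 0.3]
finger_gap: 58.9
```

Call:
step_arm([
  [0,0,0,-3.7,2.1,0,255],
  [0,0,0,-3.7,2.1,0,255],
  [0,0,0,-3.7,2.1,0,255],
  [0,0,0,-3.6,1.8,0,255],
  [0,0,0,0,0,0,255],
  [0,0,0,0,0,0,255],
])

```text
time: 2.15
eef_pos: [490.8, 369.6, 271.2]
tool_rot: [0.636, 0.772, -0.0, -0.0]
ft_force: [-1.0, 0.8, -1.0]
finger_gap: -0.3
```

```bash
cat > snap.py <<'E'
import sys,pickle
from plant import manip
import cv2,numpy as np
n=sys.argv[1]
s=manip.state()
for c in sys.argv[2:]:
    r=manip.capture(c); cv2.imwrite(f"pics/{c}{n}.png",r["img"][:,:,::-1])
    if c=="wrist": pickle.dump((s['eef_pos'],s['tool_rot'],r['mount'],r['intrinsics']),open(f"w{n}.pkl","wb"))
print(s['time'],np.round(s['eef_pos'],1),np.round(s['tool_rot'],4))
E
python3 snap.py 1 wrist
```

```text
2.15 [490.8 369.6 271.2] [ 6.356e-01  7.720e-01 -1.000e-04 -0.000e+00]
```

Call:
step_arm([
  [0,0,0,-4,0,0,255],
  [0,0,0,-4,0,0,255],
  [0,0,0,-4,0,0,255],
  [0,0,0,0,0,0,255],
  [0,0,0,0,0,0,255],
])

```text
time: 2.7
eef_pos: [513.2, 253.5, 271.4]
tool_rot: [0.635, 0.773, 0.0, -0.0]
ft_force: [0.5, 0.8, 1.3]
finger_gap: -0.2
```

```bash
python3 snap.py 2 wrist
```

```text
2.7 [513.2 253.5 271.4] [ 6.346e-01  7.729e-01  2.000e-04 -3.000e-04]
```

View pics/wrist1.png

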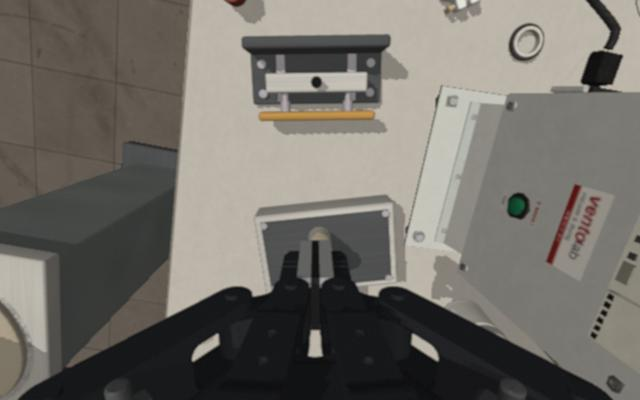

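View pics/wrist2.png

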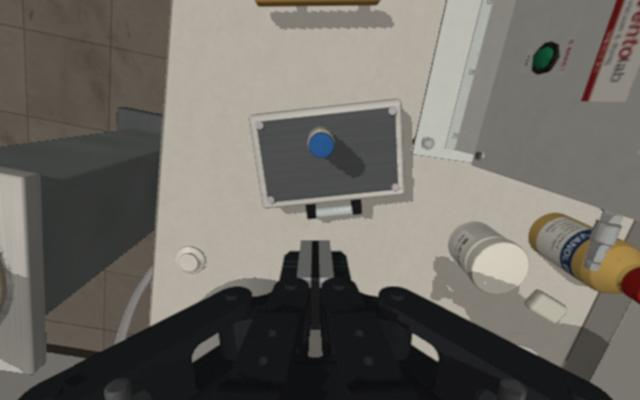

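```bash
python3 - <<'E'
import cv2
a=cv2.imread("pics/wrist2.png")[90:225,240:430]
cv2.imwrite("pics/w2c.png",cv2.resize(a,None,fx=4.2,fy=4.2,interpolation=cv2.INTER_CUBIC))
a=cv2.imread("pics/wrist1.png")[25:140,235:450]
cv2.imwrite("pics/w1c.png",cv2.resize(a,None,fx=3.7,fy=3.7,interpolation=cv2.INTER_CUBIC))
a=cv2.imread("pics/wrist1.png")[185:300,245:445]
cv2.imwrite("pics/w1d.png",cv2.resize(a,None,fx=4,fy=4,interpolation=cv2.INTER_CUBIC))
E
```

```text
(no output)
```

View pics/w2c.png

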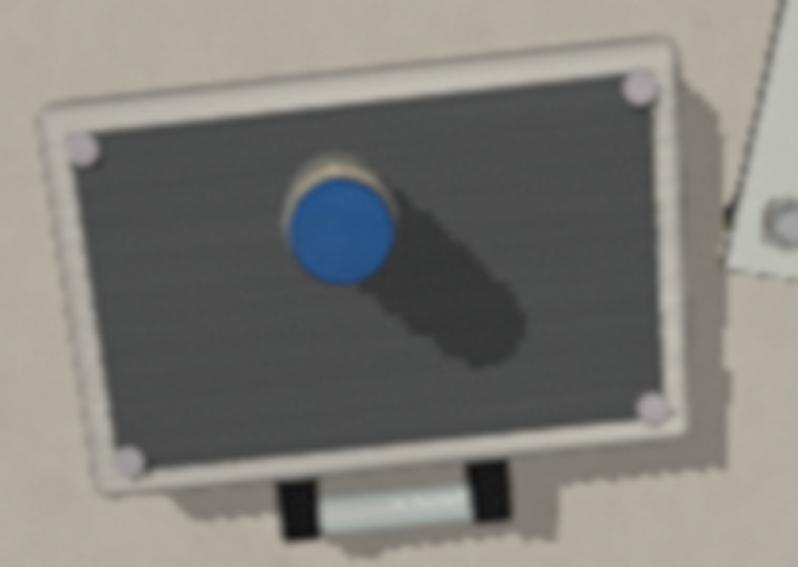

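View pics/w1c.png

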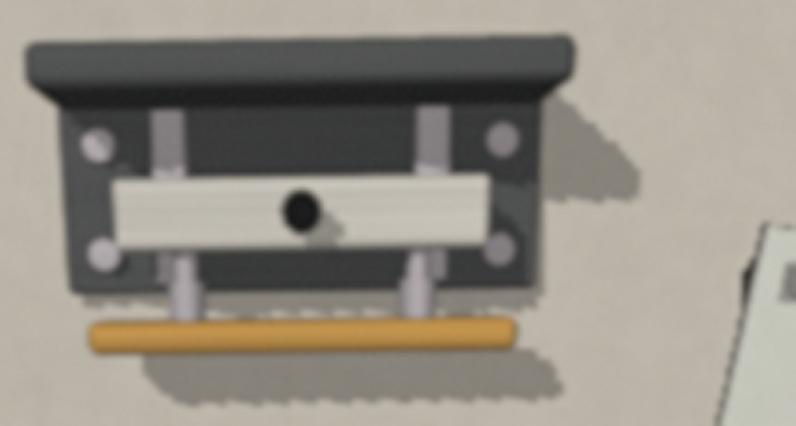

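View pics/w1d.png

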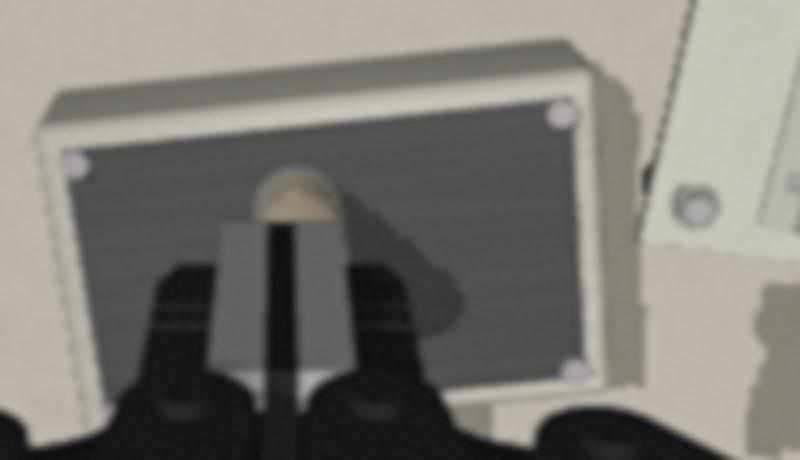

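```bash
cat >> h.py <<'E'
import pickle
from scipy.spatial.transform import Rotation as R
def addw(n):
    p,q,M,K=pickle.load(open(f"w{n}.pkl","rb"))
    T=np.eye(4); T[:3,:3]=R.from_quat(q).as_matrix(); T[:3,3]=p
    E=np.linalg.inv(T@np.array(M)); CAM[f"w{n}"]=(np.array(K),E[:3])
E
python3 - <<'E'
from h import *
addw(1);addw(2)
c2=np.array([(40,108),(100,493),(688,433),(675,40)])/4.2+[240,90]
c1=np.array([(40,128),(605,385),(592,72)])/4+[245,185]
print(back('w2',c2,40).round(1)); print(back('w1',c1,40).round(1))
print('bottom far',back('w1',np.array([(60,92),(570,40)])/4+[245,185],0).round(1))
a=BC; print(fit([('w2',BC,c2)],[520,260,1.9])); print(fit([('w1',BC[[0,2,3]],c1)],[520,260,1.9])); p,r=fit([('w2',BC,c2),('w1',BC[[0,2,3]],c1)],[520,260,1.9]);print(p,np.degrees(p[2]),r.round(1))
d=lambda L:np.array(L)/3.7+[235,25]
print('bar z36',back('w1',d([(90,322),(516,318),(90,352),(516,348)]),36).round(1))
print('plate z~8',back('w1',d([(70,293),(540,288)]),8).round(1))
print('walltop front',back('w1',d([(27,45),(573,38)]),54).round(1))
print('white plate edge',back('w1',d([(765,225),(716,426)]),10).round(1),back('w2',np.array([(415,155),(445,0)]),10).round(1))
print('vial', back('w2',np.array([(342,232)])/4.2+[240,90],106))
E
```

```text
[[431.6 295.8  40. ]
 [463.1 194.2  40. ]
 [621.7 243.6  40. ]
 [590.1 344.7  40. ]]
[[432.1 296.3  40. ]
 [620.8 245.   40. ]
 [589.9 345.1  40. ]]
bottom far [[431.9 294.7   0. ]
 [592.2 344.2   0. ]]
(array([526.66121409, 268.82723706,   1.874721  ]), array([-2.20624558, -0.52758798, -1.33345437,  2.41643224,  1.64976917,
        1.889785  ,  1.54166759, -1.72633778]))
(array([525.33573096, 268.27335332,   1.87112165]), array([-3.53734291, -0.15358864,  0.70746624,  3.12507614,  0.45596607,
       -0.65960499]))
[525.96152237 268.52667759   1.87320874] 107.32695522669506 [-2.8 -0.5 -2.   2.4  0.9  2.1  0.9 -1.5 -3.1 -0.1  1.3  2.9  0.9 -0.9]
bar z36 [[418.7 417.7  36. ]
 [543.6 443.3  36. ]
 [420.  409.   36. ]
 [545.7 434.8  36. ]]
plate z~8 [[406.8 423.7   8. ]
 [553.8 454.1   8. ]]
walltop front [[394.4 486.7  54. ]
 [537.9 516.6  54. ]]
white plate edge [[618.  486.   10. ]
 [620.8 423.   10. ]] [[632.  286.8  10. ]
 [617.1 455.9  10. ]]
vial [[512.69665417 287.19063815 106.        ]]
```

```bash
python3 - <<'E'
from h import *
addw(2)
for z in (0,60,120,180,240): print(z,back('top',[(419,235)],z).round(0)[0],back('side',[(283,287),(213,340)],z).round(0).tolist(),back('w2',[(255,282)],z).round(0)[0])
print(back('w2',[(475,160)],10),back('w2',[(190,258)],20),back('w2',[(495,262)],76))
E
python3 - <<'E'
import cv2
a=cv2.imread("pics/wrist2.png")[200:400,0:320]
cv2.imwrite("pics/w2e.png",cv2.resize(a,None,fx=2.5,fy=2.5))
E
```

```text
0 [481.  73.   0.] [[463.0, 134.0, 0.0], [324.0, 34.0, 0.0]] [464.  69.   0.]
60 [478.  86.  60.] [[470.0, 115.0, 60.0], [340.0, 23.0, 60.0]] [469. 106.  60.]
120 [474.  99. 120.] [[476.0, 97.0, 120.0], [357.0, 12.0, 120.0]] [474. 143. 120.]
180 [471. 111. 180.] [[482.0, 79.0, 180.0], [374.0, 1.0, 180.0]] [479. 179. 180.]
240 [467. 124. 240.] [[488.0, 60.0, 240.0], [390.0, -10.0, 240.0]] [484. 216. 240.]
[[706.31816941 295.24047112  10.        ]] [[376.89864194  99.60445585  20.        ]] [[732.62600524 193.39584312  76.        ]]
```

View pics/w2e.png

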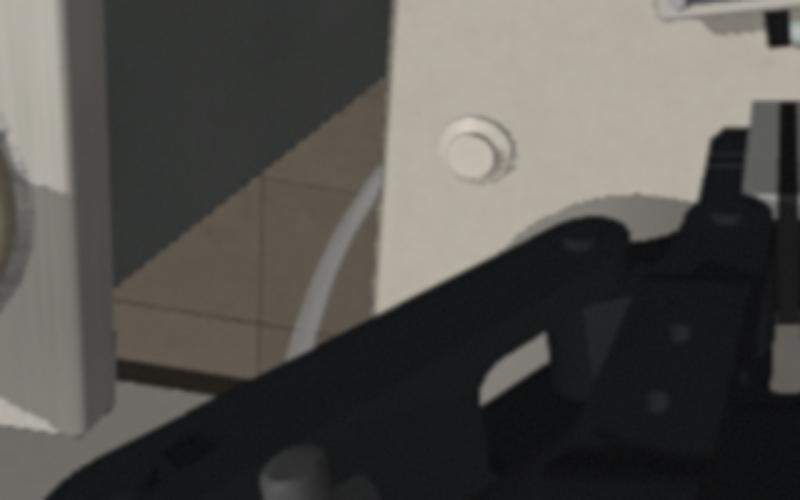

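Call:
step_arm([
  [0,0,-3.5,0,0,0,255],
  [0,0,0,-3.4,-2.1,0,255],
  [0,0,0,-3.4,-2.1,0,255],
  [0,0,0,0,0,4,255],
  [0,0,0,0,0,4,255],
  [0,0,0,0,0,4,255],
  [0,0,0,0,0,4,255],
  [0,0,0,0,0,0,255],
])

```text
time: 3.55
eef_pos: [487.5, 177.6, 107.2]
tool_rot: [0.609, 0.793, -0.003, -0.002]
ft_force: [0.0, 0.2, 0.3]
finger_gap: -0.3
```

```bash
python3 snap.py 3 wrist side
```

```text
3.55 [487.5 177.6 107.2] [ 0.6095  0.7928 -0.0033 -0.002 ]
```

View pics/wrist3.png

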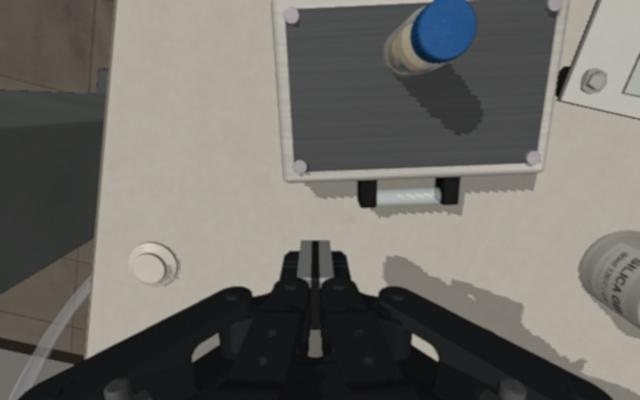

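View pics/side3.png

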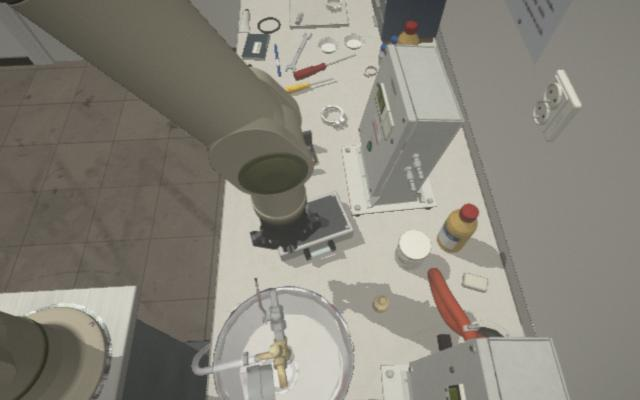

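Call:
step_arm([
  [0,0,0,0,0,3.2,255],
  [0,0,0,0,0,3.2,255],
  [0,0,0,0,0,3.1,255],
  [0,0,0,0,0,0,255],
])

```text
time: 4.05
eef_pos: [490.2, 177.1, 15.6]
tool_rot: [0.61, 0.792, -0.0, -0.001]
ft_force: [-0.9, -0.0, 0.3]
finger_gap: 0.2
```

```bash
python3 snap.py 4 wrist
```

```text
4.05 [490.2 177.1  15.6] [ 6.104e-01  7.921e-01 -4.000e-04 -5.000e-04]
```

View pics/wrist4.png

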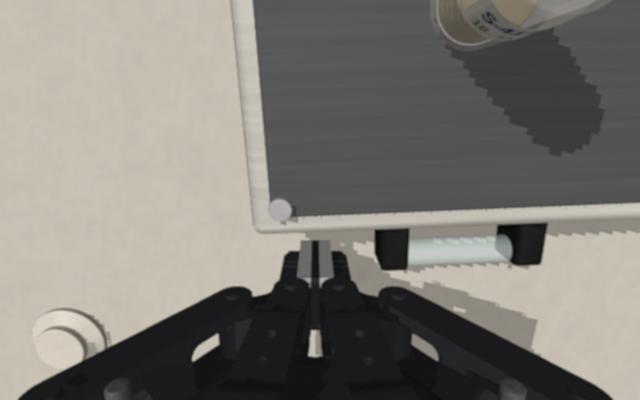

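Call:
step_arm([
  [0,0,0,0.5,0,0,255],
  [0,0,0,0.5,0,0,255],
  [0,0,0,0.3,0,0,255],
  [0,0,0,0.3,0,0,255],
  [0,0,0,0.3,0,0,255],
])

```text
time: 4.6
eef_pos: [485.4, 193.8, 17.5]
tool_rot: [0.611, 0.791, -0.0, 0.001]
ft_force: [-0.0, -6.8, 2.8]
finger_gap: -0.0
```

```bash
python3 snap.py 5 wrist; python3 -c "
from plant import manip
s=manip.state();print(s['ft_force'],s['ft_torque'])"
```

```text
4.6 [485.4 193.8  17.5] [ 6.112e-01  7.915e-01 -2.000e-04  6.000e-04]
[ 0.04457664 -6.09761745  3.54600307] [-1.31420081  0.03438581  0.00233938]
```

View pics/wrist5.png

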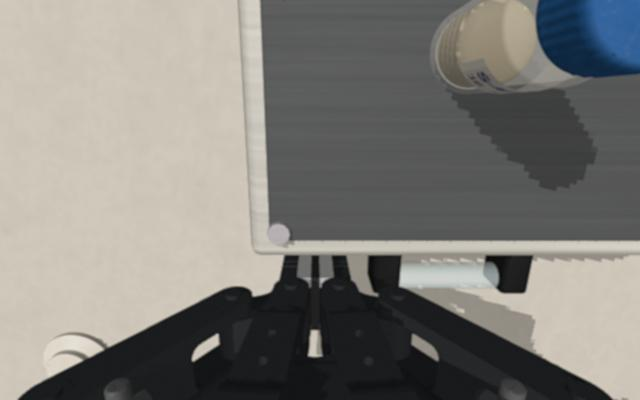

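```bash
cat >> h.py <<'E'
DO=np.array([484.7,417.4]); DY=np.radians(101.65)
dx=np.array([np.cos(DY),np.sin(DY)]); dy=np.array([-dx[1],dx[0]])
def rep(pose):
    x,y,a=pose; c=np.array([x,y]); f=c+55*np.array([np.cos(a),np.sin(a)])
    print('base',np.round([x,y],1),'yaw',round(np.degrees(a),2),'| rel dock yaw',round(np.degrees(a-DY),2),'far mid along',round((f-DO)@dx,1),'lat',round((f-DO)@dy,1),'ctr lat',round((c-DO)@dy,1))
def near(n,corner,other,side,nearpts=None):
    """corner px nearL/nearR (outer), other px point along near edge; side +1 L -1 R. outer visual edge ~1.7 inside"""
    addw(n); A,B=back(f'w{n}',[corner,other],40)[:,:2]
    e=(A-B)/np.linalg.norm(A-B)*side  # base +y dir
    a=np.arctan2(-e[0],e[1]); c=A-e*side*83.3+53.3*np.array([np.cos(a),np.sin(a)])
    p=(c[0],c[1],a); rep(p); return p
def tgt(pose,bx,by,tool_az):
    """prints tool-frame shift (cm) from current TCP to base point"""
    from plant import manip
    s=manip.state(); x,y,a=pose
    w=np.array([x+np.cos(a)*bx-np.sin(a)*by,y+np.sin(a)*bx+np.cos(a)*by]); d=w-s['eef_pos'][:2]
    q=s['tool_rot']; Rm=R.from_quat(q).as_matrix()
    print('to',(bx,by),'shift cm x,y',np.round([d@Rm[:2,0]/10,d@Rm[:2,1]/10],2),'tool az',round(np.degrees(np.arctan2(Rm[1,0],Rm[0,0])),1))
def tcp_in(pose):
    from plant import manip
    p=manip.state()['eef_pos']; x,y,a=pose; d=p[:2]-[x,y]
    print('tcp in base',np.round([d@[np.cos(a),np.sin(a)],d@[-np.sin(a),np.cos(a)],p[2]],1))
E
python3 - <<'E'
from h import *
rep((526.6,269.5,np.radians(107.25)))
p=near(5,(254,253),(630,247),1); tcp_in(p)
addw(5); A=back('w5',[(254,253),(237,0)],40); print(np.degrees(np.arctan2(*(A[1]-A[0])[[1,0]])))
tgt(p,-98,62.5,0); tgt(p,-98,-64,0)
E
```

```text
base [526.6 269.5] yaw 107.25 | rel dock yaw 5.6 far mid along -98.6 lat -5.8 ctr lat -11.2
base [524.4 274.5] yaw 105.63 | rel dock yaw 3.98 far mid along -93.1 lat -6.2 ctr lat -10.0
tcp in base [-66.6  59.3  17.4]
105.21860294041608
to (-98, 62.5) shift cm x,y [-3.14 -0.27] tool az 104.7
to (-98, -64) shift cm x,y [-2.93 12.38] tool az 104.7
```

Call:
step_arm([
  [0,0,0,-3.3,-0.2,0,255],
  [0,0,0,0,4.2,0,255],
  [0,0,0,0,4.2,0,255],
  [0,0,0,0,4.2,0.2,255],
  [0,0,0,0,0,0.2,255],
  [0,0,0,2.2,0,0,255],
  [0,0,0,0,0,0,255],
])

```text
time: 5.35
eef_pos: [607.0, 219.5, 12.8]
tool_rot: [0.609, 0.793, 0.001, -0.001]
ft_force: [0.5, 1.1, 0.1]
finger_gap: 0.0
```

```bash
python3 snap.py 6 wrist
```

```text
5.35 [607.  219.5  12.8] [ 0.6093  0.793   0.0008 -0.0008]
```

View pics/wrist6.png

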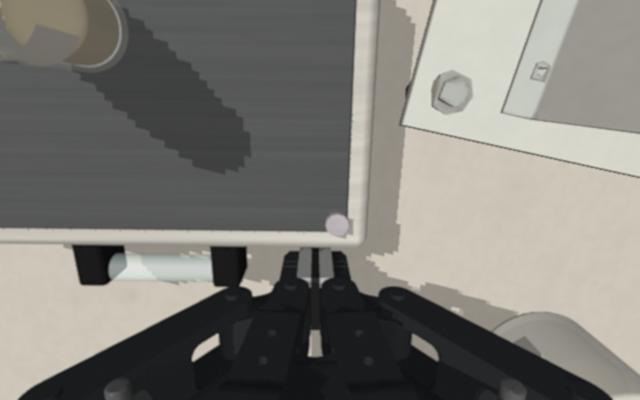

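```bash
python3 - <<'E'
from h import *
p=near(6,(363,244),(5,240),-1); tcp_in(p)
E
```

```text
base [525.6 274.1] yaw 104.22 | rel dock yaw 2.57 far mid along -93.7 lat -8.7 ctr lat -11.1
tcp in base [-74.6 -65.4  12.9]
```

Call:
step_arm([
  [0,0,0,0.6,-0.1,0,255],
  [0,0,0,0.4,-0.1,0,255],
  [0,0,0,0.4,0,0,255],
  [0,0,0,0.4,0,0,255],
  [0,0,0,0,0,0,255],
])

```text
time: 5.9
eef_pos: [602.7, 231.8, 12.7]
tool_rot: [0.611, 0.792, 0.0, 0.001]
ft_force: [2.5, -2.9, -0.5]
finger_gap: -0.3
```

```bash
python3 snap.py 7 wrist
```

```text
5.9 [602.7 231.8  12.7] [6.111e-01 7.916e-01 4.000e-04 1.000e-03]
```

View pics/wrist7.png

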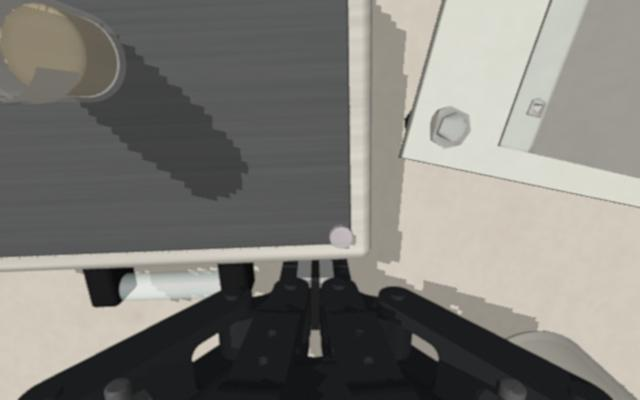

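```bash
python3 - <<'E'
from h import *
p=near(7,(368,253),(3,267),-1); tcp_in(p)
from plant import manip
s=manip.state(); print(s['eef_pos'],s['ft_force'],s['time'])
E
```

```text
base [522.9 278.8] yaw 107.02 | rel dock yaw 5.37 far mid along -88.7 lat -4.2 ctr lat -9.4
tcp in base [-68.3 -62.5  12.6]
[602.57693727 231.75685797  12.64696807] [ 2.59648331 -3.21507184  1.00841743] 5.95
```

Call:
step_arm([
  [0,0,0,-4.0,0,0,255],
  [0,0,0,0,-4.2,0,255],
  [0,0,0,0,-4.2,0,255],
  [0,0,0,0,-4.2,0,255],
  [0,0,0,2.2,0,0,255],
  [0,0,0,0,0,0,255],
])

```text
time: 6.55
eef_pos: [482.4, 185.4, 12.4]
tool_rot: [0.61, 0.793, 0.0, -0.001]
ft_force: [0.1, 0.1, 0.3]
finger_gap: -0.1
```

```bash
python3 - <<'E'
from h import *
tcp_in((522.9,278.8,np.radians(107)))
E
```

```text
tcp in base [-77.4  66.1  12.4]
```

Call:
step_arm([
  [0,0,0,0.7,0.2,0,255],
  [0,0,0,0.5,0,0,255],
  [0,0,0,0.5,0,0,255],
  [0,0,0,0.4,0,0,255],
  [0,0,0,0,0,0,255],
])

```text
time: 7.05
eef_pos: [480.6, 203.2, 12.1]
tool_rot: [0.611, 0.792, -0.001, 0.0]
ft_force: [-1.1, -3.6, 0.2]
finger_gap: -0.0
```

```bash
python3 snap.py 8 wrist
```

```text
7.05 [480.6 203.2  12.1] [ 0.6111  0.7916 -0.0008  0.    ]
```

View pics/wrist8.png

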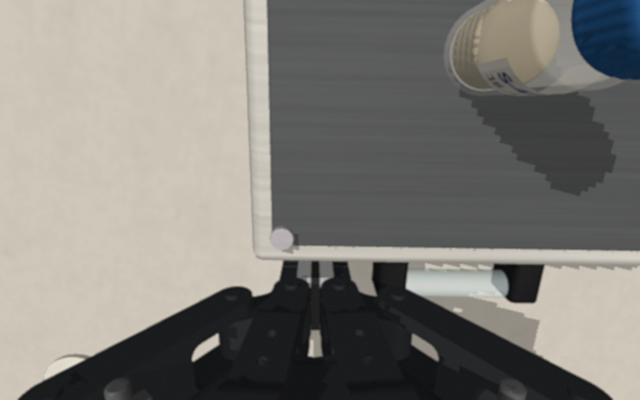

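```bash
cat >> h.py <<'E'
INS=[7.5,7.5]
def auto(n,side,verbose=True):
    addw(n); g=cv2.GaussianBlur(cv2.cvtColor(cv2.imread(f'pics/wrist{n}.png'),cv2.COLOR_BGR2GRAY),(0,0),0.8).astype(float)
    pts=[]
    cols=range(330,635,3) if side>0 else range(3,300,3)
    for c in cols:
        col=g[:,c]
        for r in range(300,120,-1):   # going up: bright rim -> dark top, with dark persisting 25 px
            if col[r]>130 and col[r-1]<=130 and (col[r-25:r-6]<100).all():
                f=(130-col[r-1])/(col[r]-col[r-1]); pts.append((c,r-1+f)); break
    pts=np.array(pts)
    s2=[]
    for r in range(5,200,3):
        row=g[r]; rng=range(180,420) if side>0 else range(480,200,-1)
        for c in rng:
            k=1 if side>0 else -1
            if row[c]>130 and row[c+k]<=130 and (row[[c+k*j for j in range(5,20)]]<100).all():
                f=(row[c]-130)/(row[c]-row[c+k]); s2.append((c+k*f,r)); break
    s2=np.array(s2)
    def line(uv):
        P=back(f'w{n}',uv,40)[:,:2]
        for _ in range(4):
            m=P.mean(0); d=np.linalg.svd(P-m)[2][0]; e=np.abs((P-m)@[-d[1],d[0]]); k=e<max(0.5,2*np.median(e)); P=P[k]
        return m,d,len(P)
    m1,d1,k1=line(pts); m2,d2,k2=line(s2)
    if d1[0]>0:d1=-d1   # base +y ~ world -x
    if d2[1]<0:d2=-d2
    a=np.arctan2(-d1[0],d1[1]); a2=np.arctan2(d2[1],d2[0])
    t=np.linalg.solve(np.c_[d1,-d2],m2-m1); C=m1+t[0]*d1
    am=(a*2+a2)/3; ex=np.array([np.cos(am),np.sin(am)]); ey=np.array([-ex[1],ex[0]])
    c=C+ex*(55-INS[0])-ey*side*(85-INS[1])
    p=(c[0],c[1],am)
    if verbose: print('pts',k1,k2,'yaws',np.degrees([a,a2]).round(2)); rep(p); tcp_in(p)
    return p
E
python3 - <<'E'
from h import *
addw(2)
c=back('w2',np.array([(75,135),(115,470),(662,418),(652,70)])/4.2+[240,90],40)[:,:2]
print(np.linalg.norm(np.diff(c,axis=0,append=c[:1]),axis=1),c.mean(0))
for n,s in ((5,1),(6,-1),(7,-1),(8,1)): auto(n,s)
E
```

```text
[ 92.33606948 153.8306657   93.90432819 151.7026894 ] [526.8686294  268.80007923]
pts 91 65 yaws [104.6  104.56]
base [526.3 273.3] yaw 104.59 | rel dock yaw 2.94 far mid along -94.6 lat -8.9 ctr lat -11.7
tcp in base [-56.4  61.9  12.1]
pts 81 65 yaws [104.24 104.25]
base [525.1 273.2] yaw 104.25 | rel dock yaw 2.6 far mid along -94.4 lat -8.0 ctr lat -10.5
tcp in base [-57.   60.3  12.1]
pts 94 65 yaws [107.1  107.06]
base [522.4 277.2] yaw 107.08 | rel dock yaw 5.43 far mid along -90.1 lat -3.4 ctr lat -8.6
tcp in base [-58.5  61.7  12.1]
pts 101 65 yaws [103.74 103.72]
base [524.  282.5] yaw 103.73 | rel dock yaw 2.08 far mid along -85.1 lat -9.2 ctr lat -11.2
tcp in base [-66.8  60.9  12.1]
```

Call:
step_arm([
  [0,0,0,-3.7,0,0,255],
  [0,0,0,0,4.2,0,255],
  [0,0,0,0,4.2,0,255],
  [0,0,0,0,4.1,0,255],
  [0,0,0,2.3,0,0,255],
  [0,0,0,0,0,0,255],
])

```text
time: 7.7
eef_pos: [605.5, 226.1, 11.8]
tool_rot: [0.609, 0.793, 0.001, -0.001]
ft_force: [0.4, 1.0, 0.4]
finger_gap: -0.2
```

```bash
sed -i 's/INS=.*/INS=[8.2,8.2]/' h.py; python3 - <<'E'
from h import *
tcp_in(auto(8,1))
E
```

```text
pts 101 65 yaws [103.74 103.72]
base [523.5 281.7] yaw 103.73 | rel dock yaw 2.08 far mid along -85.8 lat -8.6 ctr lat -10.6
tcp in base [-73.5 -66.5  11.8]
tcp in base [-73.5 -66.5  11.8]
```

Call:
step_arm([
  [0,0,0,0.5,-0.2,0,255],
  [0,0,0,0.5,-0.1,0,255],
  [0,0,0,0.5,-0.1,0,255],
  [0,0,0,0.5,-0.1,0,255],
  [0,0,0,0,0,0,255],
])

```text
time: 8.2
eef_pos: [595.8, 239.9, 12.5]
tool_rot: [0.611, 0.792, 0.0, 0.001]
ft_force: [1.5, -2.0, -0.5]
finger_gap: -0.2
```

```bash
python3 snap.py 9 wrist; python3 -c "
from h import *
auto(9,-1)"
```

```text
8.2 [595.8 239.9  12.5] [6.109e-01 7.917e-01 2.000e-04 6.000e-04]
pts 97 65 yaws [106.64 106.54]
base [519.7 286.5] yaw 106.6 | rel dock yaw 4.95 far mid along -80.5 lat -3.1 ctr lat -7.8
tcp in base [-66.3 -59.6  12.5]
```

Call:
step_arm([
  [0,0,0,-4.1,0,0,255],
  [0,0,0,0,-4.1,0,255],
  [0,0,0,0,-4.1,0,255],
  [0,0,0,0,-3.9,0,255],
  [0,0,0,2.2,0,0,255],
  [0,0,0,0.4,0,0,255],
])

```text
time: 8.85
eef_pos: [480.8, 196.8, 12.5]
tool_rot: [0.61, 0.792, 0.0, -0.001]
ft_force: [0.6, 0.8, -1.0]
finger_gap: 0.1
```

```bash
python3 -c "
from h import *
auto(9,-1)"
```

```text
pts 97 65 yaws [106.64 106.54]
base [519.7 286.5] yaw 106.6 | rel dock yaw 4.95 far mid along -80.5 lat -3.1 ctr lat -7.8
tcp in base [-74.8  62.9  12.5]
```

Call:
step_arm([
  [0,0,0,0.6,0,0,255],
  [0,0,0,0.5,0,0,255],
  [0,0,0,0.5,0,0,255],
  [0,0,0,0.4,0,0,255],
  [0,0,0,0,0,0,255],
])

```text
time: 9.35
eef_pos: [477.0, 213.3, 12.1]
tool_rot: [0.611, 0.791, -0.001, 0.0]
ft_force: [-1.2, -3.8, -0.7]
finger_gap: 0.1
```

```bash
python3 snap.py 10 wrist; python3 -c "
from h import *
auto(10,1)"
```

```text
9.35 [477.  213.3  12.1] [ 6.112e-01  7.915e-01 -8.000e-04  1.000e-04]
pts 100 65 yaws [103.33 103.33]
base [520.  291.5] yaw 103.33 | rel dock yaw 1.68 far mid along -75.5 lat -7.5 ctr lat -9.1
tcp in base [-66.1  59.8  12.1]
```

Call:
step_arm([
  [0,0,0,-3.8,0,0,255],
  [0,0,0,0,4.2,0,255],
  [0,0,0,0,4.1,0,255],
  [0,0,0,0,4.1,0,255],
  [0,0,0,2.3,0,0,255],
  [0,0,0,0.6,-0.2,0,255],
  [0,0,0,0.5,-0.1,0,255],
  [0,0,0,0.6,-0.1,0,255],
])

```text
time: 10.2
eef_pos: [592.8, 244.8, 12.3]
tool_rot: [0.611, 0.791, -0.0, 0.001]
ft_force: [3.1, -5.2, -1.2]
finger_gap: 0.1
```

Call:
step_arm([
  [0,0,0,0.6,-0.1,0,255],
  [0,0,0,0.2,-0.1,0,255],
  [0,0,0,0,0,0,255],
])

```text
time: 10.5
eef_pos: [589.0, 252.7, 12.5]
tool_rot: [0.611, 0.792, -0.0, 0.001]
ft_force: [2.3, -2.9, -0.8]
finger_gap: -0.1
```

```bash
python3 snap.py 11 wrist; python3 -c "
from h import *
auto(11,-1)"
```

```text
10.5 [589.  252.7  12.5] [ 6.111e-01  7.916e-01 -1.000e-04  6.000e-04]
pts 97 65 yaws [107.55 107.52]
base [514.1 298.7] yaw 107.54 | rel dock yaw 5.89 far mid along -67.5 lat 0.8 ctr lat -4.8
tcp in base [-66.4 -57.6  12.5]
```

View pics/wrist11.png

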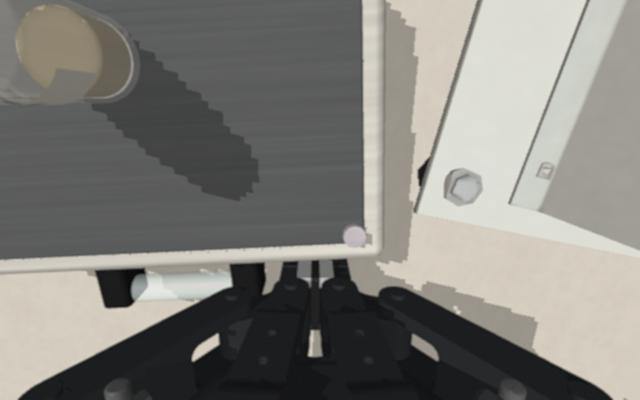

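Call:
step_arm([
  [0,0,0,-4.5,0,0,255],
  [0,0,0,0,-4.1,0,255],
  [0,0,0,0,-4.1,0,255],
  [0,0,0,0,-3.9,0,255],
  [0,0,0,2.6,0,0,255],
  [0,0,0,0.6,0,0,255],
  [0,0,0,0.6,0,0,255],
  [0,0,0,0.6,0,0,255],
])

```text
time: 11.35
eef_pos: [472.1, 221.0, 12.3]
tool_rot: [0.611, 0.791, -0.001, 0.0]
ft_force: [-0.6, -6.3, 1.8]
finger_gap: 0.1
```

Call:
step_arm([
  [0,0,0,0.5,0,0,255],
  [0,0,0,0,0,0,255],
])

```text
time: 11.55
eef_pos: [470.7, 226.3, 12.1]
tool_rot: [0.611, 0.792, -0.001, 0.0]
ft_force: [-1.6, -2.1, 0.1]
finger_gap: 0.0
```

```bash
python3 snap.py 12 wrist; python3 -c "
from h import *
auto(12,1)"
```

```text
11.55 [470.7 226.3  12.1] [ 6.110e-01  7.916e-01 -7.000e-04  1.000e-04]
pts 100 65 yaws [103.6  103.61]
base [514.8 305.1] yaw 103.61 | rel dock yaw 1.96 far mid along -61.1 lat -5.0 ctr lat -6.8
tcp in base [-66.1  61.2  12.1]
```

Call:
step_arm([
  [0,0,0,-3.8,0,0,255],
  [0,0,0,0,4.2,0,255],
  [0,0,0,0,4.2,0,255],
  [0,0,0,0,4.2,0,255],
  [0,0,0,2.3,0,0,255],
  [0,0,0,0.6,-0.1,0,255],
  [0,0,0,0.5,-0.1,0,255],
  [0,0,0,0.6,-0.1,0,255],
])

```text
time: 12.4
eef_pos: [589.3, 258.5, 12.3]
tool_rot: [0.611, 0.791, -0.0, 0.001]
ft_force: [4.6, -4.8, -1.4]
finger_gap: -0.4
```

Call:
step_arm([
  [0,0,0,0.6,-0.1,0,255],
  [0,0,0,0.2,0,0,255],
  [0,0,0,0,0,0,255],
])

```text
time: 12.7
eef_pos: [586.4, 266.7, 12.5]
tool_rot: [0.611, 0.792, -0.0, 0.0]
ft_force: [2.5, -3.5, 0.2]
finger_gap: -0.2
```

```bash
python3 snap.py 13 wrist; python3 -c "
from h import *
auto(13,-1)"
```

```text
12.7 [586.4 266.7  12.5] [ 6.110e-01  7.916e-01 -2.000e-04  5.000e-04]
pts 99 65 yaws [107.74 107.69]
base [509.4 311.8] yaw 107.72 | rel dock yaw 6.07 far mid along -53.8 lat 2.9 ctr lat -2.9
tcp in base [-66.3 -59.6  12.5]
```

Left again.

Call:
step_arm([
  [0,0,0,-4.5,0,0,255],
  [0,0,0,0,-4.1,0,255],
  [0,0,0,0,-4.1,0,255],
  [0,0,0,0,-4.0,0,255],
  [0,0,0,2.6,0,0,255],
  [0,0,0,0.6,0,0,255],
  [0,0,0,0.6,0,0,255],
  [0,0,0,0.6,0,0,255],
])

```text
time: 13.55
eef_pos: [468.6, 234.5, 12.3]
tool_rot: [0.611, 0.791, -0.001, 0.0]
ft_force: [-0.8, -7.2, 2.5]
finger_gap: 0.2
```

Call:
step_arm([
  [0,0,0,0.6,0,0,255],
  [0,0,0,0,0,0,255],
])

```text
time: 13.75
eef_pos: [466.9, 241.0, 12.1]
tool_rot: [0.611, 0.792, -0.001, 0.0]
ft_force: [-0.9, -0.7, 0.4]
finger_gap: -0.3
```

```bash
python3 snap.py 14 wrist side; python3 -c "
from h import *
auto(14,1)"
```

```text
13.75 [466.9 241.   12.1] [ 6.109e-01  7.917e-01 -6.000e-04  1.000e-04]
pts 100 65 yaws [103.28 103.27]
base [510.3 319.2] yaw 103.27 | rel dock yaw 1.62 far mid along -46.3 lat -3.7 ctr lat -5.3
tcp in base [-66.1  59.8  12.2]
```

View pics/wrist14.png

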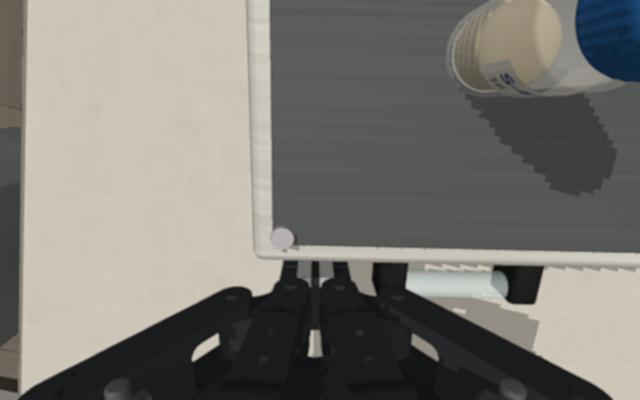

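View pics/side14.png

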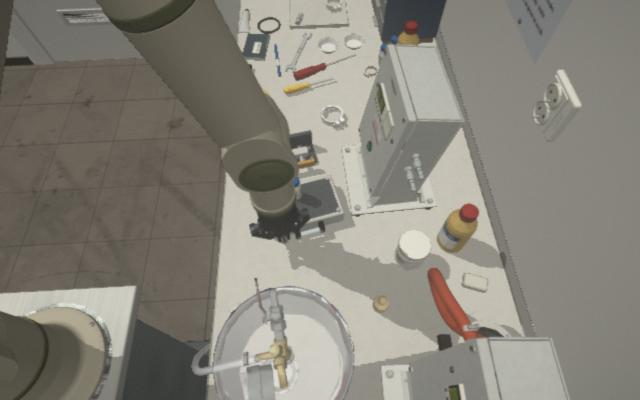

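Call:
step_arm([
  [0,0,0,-3.8,0,0,255],
  [0,0,0,0,4.2,0,255],
  [0,0,0,0,4.1,0,255],
  [0,0,0,0,4.1,0,255],
  [0,0,0,2.3,0,0,255],
  [0,0,0,0.6,0,0,255],
  [0,0,0,0.5,-0.1,0,255],
  [0,0,0,0.6,-0.1,0,255],
])

```text
time: 14.65
eef_pos: [584.7, 272.7, 12.4]
tool_rot: [0.611, 0.791, -0.0, 0.001]
ft_force: [4.0, -4.7, -1.4]
finger_gap: 0.1
```

Call:
step_arm([
  [0,0,0,0.6,-0.1,0,255],
  [0,0,0,0.2,0,0,255],
  [0,0,0,0,0,0,255],
])

```text
time: 14.95
eef_pos: [581.6, 280.8, 12.5]
tool_rot: [0.611, 0.792, -0.0, 0.001]
ft_force: [2.5, -2.5, -0.4]
finger_gap: 0.1
```

```bash
python3 snap.py 15 wrist; python3 -c "
from h import *
auto(15,-1)"
```

```text
14.95 [581.6 280.8  12.5] [ 6.111e-01  7.916e-01 -1.000e-04  5.000e-04]
pts 97 65 yaws [107.51 107.48]
base [504.7 326.2] yaw 107.5 | rel dock yaw 5.85 far mid along -38.7 lat 4.4 ctr lat -1.2
tcp in base [-66.4 -59.7  12.5]
```

Call:
step_arm([
  [0,0,0,-4.5,0,0,255],
  [0,0,0,0,-4.1,0,255],
  [0,0,0,0,-4.1,0,255],
  [0,0,0,0,-4.0,0,255],
  [0,0,0,2.6,0,0,255],
  [0,0,0,0.6,0,0,255],
  [0,0,0,0.6,0,0,255],
  [0,0,0,0.6,0,0,255],
])

```text
time: 15.8
eef_pos: [463.8, 248.8, 12.3]
tool_rot: [0.611, 0.791, -0.001, 0.0]
ft_force: [-0.8, -6.6, 1.9]
finger_gap: -0.2
```

Call:
step_arm([
  [0,0,0,0.6,0,0,255],
  [0,0,0,0,0,0,255],
])

```text
time: 16.0
eef_pos: [462.1, 255.2, 12.1]
tool_rot: [0.611, 0.792, -0.001, 0.0]
ft_force: [-0.9, -2.0, 0.2]
finger_gap: -0.1
```

```bash
python3 snap.py 16 wrist; python3 -c "
from h import *
auto(16,1)"
```

```text
16.0 [462.1 255.2  12.1] [ 6.110e-01  7.917e-01 -6.000e-04  1.000e-04]
pts 100 65 yaws [103.2  103.21]
base [505.5 333.4] yaw 103.2 | rel dock yaw 1.55 far mid along -31.5 lat -1.9 ctr lat -3.4
tcp in base [-66.2  59.8  12.1]
```

Call:
step_arm([
  [0,0,0,-3.8,0,0,255],
  [0,0,0,0,4.2,0,255],
  [0,0,0,0,4.1,0,255],
  [0,0,0,0,4.1,0,255],
  [0,0,0,2.3,0,0,255],
  [0,0,0,0.6,0,0,255],
  [0,0,0,0.5,-0.1,0,255],
  [0,0,0,0.6,-0.1,0,255],
])

```text
time: 16.85
eef_pos: [580.0, 286.8, 12.4]
tool_rot: [0.611, 0.791, -0.0, 0.001]
ft_force: [3.2, -4.5, -1.1]
finger_gap: 0.1
```

Call:
step_arm([
  [0,0,0,0.6,0,0,255],
  [0,0,0,0,0,0,255],
])

```text
time: 17.05
eef_pos: [578.1, 293.7, 12.5]
tool_rot: [0.611, 0.792, -0.0, 0.0]
ft_force: [-0.0, -1.4, -0.4]
finger_gap: 0.1
```

```bash
python3 snap.py 17 wrist; python3 -c "
from h import *
auto(17,-1)"
```

```text
17.05 [578.1 293.7  12.5] [ 6.109e-01  7.917e-01 -1.000e-04  5.000e-04]
pts 99 65 yaws [107.13 107.1 ]
base [500.8 339.4] yaw 107.12 | rel dock yaw 5.47 far mid along -24.9 lat 5.2 ctr lat 0.0
tcp in base [-66.3 -60.3  12.5]
```

Call:
step_arm([
  [0,0,0,-4.4,0,0,255],
  [0,0,0,0,-4.1,0,255],
  [0,0,0,0,-4.1,0,255],
  [0,0,0,0,-4.0,0,255],
  [0,0,0,2.6,0,0,255],
  [0,0,0,0.6,0,0,255],
  [0,0,0,0.6,0,0,255],
  [0,0,0,0.6,0,0,255],
])

```text
time: 17.9
eef_pos: [460.4, 262.1, 12.3]
tool_rot: [0.611, 0.791, -0.001, 0.0]
ft_force: [-0.6, -6.6, 3.0]
finger_gap: -0.0
```

Call:
step_arm([
  [0,0,0,0.6,0,0,255],
  [0,0,0,0,0,0,255],
])

```text
time: 18.1
eef_pos: [458.6, 268.5, 12.1]
tool_rot: [0.611, 0.792, -0.001, 0.0]
ft_force: [0.6, -2.8, -0.2]
finger_gap: 0.0
```

```bash
python3 snap.py 18 wrist; python3 -c "
from h import *
auto(18,1)"
```

```text
18.1 [458.6 268.5  12.1] [ 6.110e-01  7.916e-01 -7.000e-04  2.000e-04]
pts 101 65 yaws [102.97 102.99]
base [501.5 346.3] yaw 102.98 | rel dock yaw 1.33 far mid along -18.0 lat -0.8 ctr lat -2.1
tcp in base [-66.2  59.   12.1]
```

Call:
step_arm([
  [0,0,0,-3.8,0,0,255],
  [0,0,2.8,0,4.2,0,255],
  [0,0,0,0,4.1,0,255],
  [0,0,0,0,4.1,0,255],
  [0,0,0,1.6,0,0,255],
  [0,0,0,0,0,0,255],
])

```text
time: 18.75
eef_pos: [586.1, 278.1, 11.9]
tool_rot: [0.629, 0.777, 0.001, -0.0]
ft_force: [-0.4, 1.4, -0.5]
finger_gap: 0.0
```

```bash
python3 -c "
from h import *
auto(18,1)
tgt(auto(18,1,False),-66,-61,0)"
```

```text
pts 101 65 yaws [102.97 102.99]
base [501.5 346.3] yaw 102.98 | rel dock yaw 1.33 far mid along -18.0 lat -0.8 ctr lat -2.1
tcp in base [-85.4 -67.2  11.9]
to (-66, -61) shift cm x,y [ 1.93 -0.65] tool az 102.0
```

Call:
step_arm([
  [0,0,0,1.2,-0.6,0,255],
  [0,0,0,0.5,0,0,255],
  [0,0,0,0.5,0,0,255],
  [0,0,0,0.5,0,0,255],
  [0,0,0,0.3,0,0,255],
  [0,0,0,0,0,0,255],
])

```text
time: 19.35
eef_pos: [574.1, 304.0, 12.4]
tool_rot: [0.63, 0.777, 0.0, 0.0]
ft_force: [1.1, -1.3, -0.8]
finger_gap: 0.2
```

```bash
python3 snap.py 19 wrist; python3 -c "
from h import *
tgt(auto(19,-1),-100,62,0)"
```

```text
19.35 [574.1 304.   12.4] [6.300e-01 7.766e-01 2.000e-04 3.000e-04]
pts 99 65 yaws [106.46 106.43]
base [499.  351.2] yaw 106.45 | rel dock yaw 4.8 far mid along -12.9 lat 4.0 ctr lat -0.6
tcp in base [-66.5 -58.6  12.4]
to (-100, 62) shift cm x,y [ -4.29 -11.76] tool az 101.9
```

Call:
step_arm([
  [0,0,0,-4.7,0,0,255],
  [0,0,0,0,-4.0,0,255],
  [0,0,0,0,-4.0,0,255],
  [0,0,0,0,-3.9,0,255],
  [0,0,0,2.4,0,0,255],
  [0,0,0,0.6,0,0,255],
  [0,0,0,0.5,0,0,255],
  [0,0,0,0.5,0,0,255],
])

```text
time: 20.2
eef_pos: [459.4, 272.0, 12.3]
tool_rot: [0.63, 0.776, -0.0, 0.0]
ft_force: [-0.9, -7.9, 3.7]
finger_gap: 0.2
```

Call:
step_arm([
  [0,0,0,0.5,0,0,255],
  [0,0,0,0.2,0,0,255],
  [0,0,0,0,0,0,255],
])

```text
time: 20.5
eef_pos: [457.3, 278.0, 12.1]
tool_rot: [0.63, 0.776, -0.001, 0.0]
ft_force: [-1.2, -5.0, 1.1]
finger_gap: 0.2
```

```bash
python3 snap.py 20 wrist top side; python3 -c "
from h import *
tgt(auto(20,1),-100,-62,0)"
```

```text
20.5 [457.3 278.   12.1] [ 6.304e-01  7.762e-01 -1.000e-03  2.000e-04]
pts 90 65 yaws [103.31 103.31]
base [499.4 355.9] yaw 103.31 | rel dock yaw 1.66 far mid along -8.2 lat -0.4 ctr lat -2.0
tcp in base [-66.2  58.9  12.1]
to (-100, -62) shift cm x,y [-3.07 12.17] tool az 101.8
```

View pics/top20.png

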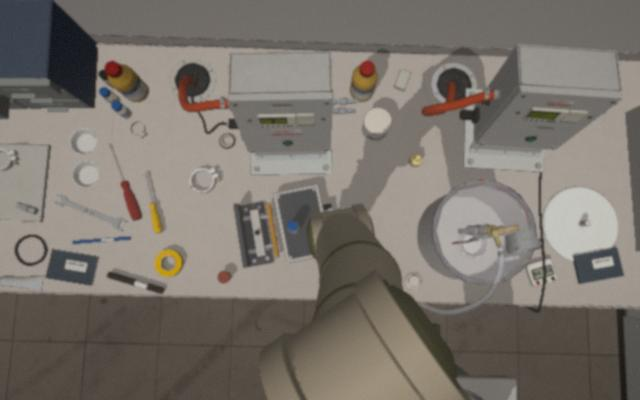

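View pics/side20.png

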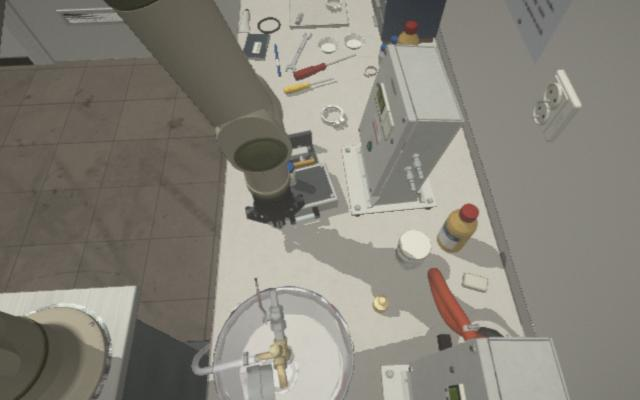

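```bash
python3 - <<'E'
import cv2
a=cv2.imread("pics/top20.png")[180:280,225:345]
cv2.imwrite("pics/t20c.png",cv2.resize(a,None,fx=6,fy=6,interpolation=cv2.INTER_CUBIC))
E
```

```text
(no output)
```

View pics/t20c.png

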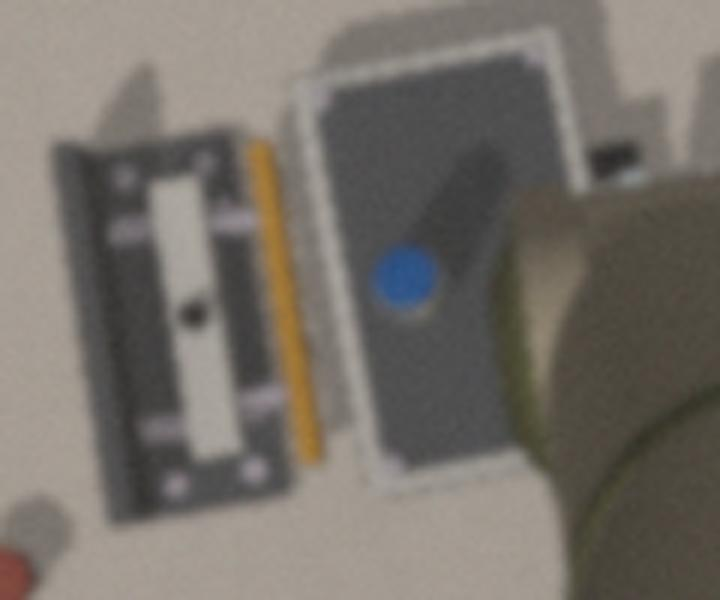

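Call:
step_arm([
  [0,0,0,-3.9,0,0,255],
  [0,0,0,0,4.1,0,255],
  [0,0,0,0,4.1,0,255],
  [0,0,0,0,3.9,0,255],
  [0,0,0,2.4,0,0,255],
  [0,0,0,0.5,0,0,255],
  [0,0,0,0,0,0,255],
])

```text
time: 21.35
eef_pos: [576.7, 295.7, 11.9]
tool_rot: [0.629, 0.777, -0.0, -0.0]
ft_force: [-0.4, -0.7, -0.1]
finger_gap: -0.0
```

```bash
python3 -c "
from h import *
auto(20,1)"
```

```text
pts 90 65 yaws [103.31 103.31]
base [499.4 355.9] yaw 103.31 | rel dock yaw 1.66 far mid along -8.2 lat -0.4 ctr lat -2.0
tcp in base [-76.4 -61.4  11.9]
```

Call:
step_arm([
  [0,0,0,0.7,0,0,255],
  [0,0,0,0.4,0,0,255],
  [0,0,0,0.4,0,0,255],
  [0,0,0,0.4,0,0,255],
  [0,0,0,0,0,0,255],
])

```text
time: 21.85
eef_pos: [574.4, 312.8, 12.4]
tool_rot: [0.63, 0.777, 0.0, 0.001]
ft_force: [1.6, -1.2, -0.0]
finger_gap: 0.0
```

```bash
python3 snap.py 21 wrist; python3 -c "
from h import *
tgt(auto(21,-1),-100,62,0)"
```

```text
21.85 [574.4 312.8  12.4] [6.301e-01 7.765e-01 2.000e-04 6.000e-04]
pts 97 65 yaws [105.97 105.93]
base [497.2 359.8] yaw 105.95 | rel dock yaw 4.3 far mid along -4.1 lat 3.5 ctr lat -0.6
tcp in base [-66.5 -61.2  12.4]
to (-100, 62) shift cm x,y [ -4.22 -12.06] tool az 101.9
```

Call:
step_arm([
  [0,0,0,-4.6,0,0,255],
  [0,0,0,0,-4.1,0,255],
  [0,0,0,0,-4.1,0,255],
  [0,0,0,0,-3.9,0,255],
  [0,0,0,2.4,0,0,255],
  [0,0,0,0.7,0,0,255],
  [0,0,0,0.5,0,0,255],
  [0,0,0,0.5,0,0,255],
])

```text
time: 22.7
eef_pos: [457.0, 282.1, 12.3]
tool_rot: [0.63, 0.776, -0.001, 0.001]
ft_force: [-0.9, -7.1, 3.0]
finger_gap: -0.1
```

Call:
step_arm([
  [0,0,0,0.5,0,0,255],
  [0,0,0,0.2,0,0,255],
  [0,0,0,0,0,0,255],
])

```text
time: 23.0
eef_pos: [455.2, 288.7, 12.1]
tool_rot: [0.63, 0.776, -0.001, 0.0]
ft_force: [-1.0, -4.2, 1.2]
finger_gap: -0.2
```

```bash
python3 snap.py 22 wrist; python3 -c "
from h import *
tgt(auto(22,1),-100,-62,0)"
```

```text
23.0 [455.2 288.7  12.1] [ 6.304e-01  7.763e-01 -1.000e-03  3.000e-04]
pts 90 65 yaws [102.31 102.31]
base [497.9 365.6] yaw 102.31 | rel dock yaw 0.66 far mid along 1.6 lat -1.8 ctr lat -2.5
tcp in base [-66.1  58.1  12.1]
to (-100, -62) shift cm x,y [-3.29 12.04] tool az 101.8
```

Call:
step_arm([
  [0,0,0,-3.9,0,0,255],
  [0,0,0,0,4.2,0,255],
  [0,0,0,0,4.2,0,255],
  [0,0,0,0,4.0,0,255],
  [0,0,0,2.7,0,0,255],
  [0,0,0,0.2,0,0,255],
  [0,0,0,0,0,0,255],
])

```text
time: 23.75
eef_pos: [578.1, 306.9, 11.9]
tool_rot: [0.629, 0.777, 0.0, -0.0]
ft_force: [0.2, -1.0, -1.0]
finger_gap: -0.2
```

```bash
python3 -c "
from h import *
auto(22,1)"
```

```text
pts 90 65 yaws [102.31 102.31]
base [497.9 365.6] yaw 102.31 | rel dock yaw 0.66 far mid along 1.6 lat -1.8 ctr lat -2.5
tcp in base [-74.5 -65.9  11.9]
```

Call:
step_arm([
  [0,0,0,0.5,-0.2,0,255],
  [0,0,0,0.4,-0.1,0,255],
  [0,0,0,0.4,-0.1,0,255],
  [0,0,0,0.3,-0.1,0,255],
  [0,0,0,0,0,0,255],
])

```text
time: 24.25
eef_pos: [571.3, 319.2, 12.4]
tool_rot: [0.63, 0.776, 0.0, 0.001]
ft_force: [3.8, -3.8, -1.3]
finger_gap: -0.1
```

```bash
python3 snap.py 23 wrist; python3 -c "
from h import *
tgt(auto(23,-1),-100,62,0)"
```

```text
24.25 [571.3 319.2  12.4] [6.304e-01 7.762e-01 1.000e-04 1.200e-03]
pts 97 65 yaws [103.56 103.58]
base [495.5 369. ] yaw 103.56 | rel dock yaw 1.91 far mid along 5.4 lat 1.0 ctr lat -0.8
tcp in base [-66.2 -62.   12.5]
to (-100, 62) shift cm x,y [ -3.75 -12.29] tool az 101.8
```

Call:
step_arm([
  [0,0,0,-4.2,0,0,255],
  [0,0,0,0,-4.1,0,255],
  [0,0,0,0,-4.1,0,255],
  [0,0,0,0,-4.0,0,255],
  [0,0,0,2.6,0,0,255],
  [0,0,0,0,0,0,255],
])

```text
time: 24.9
eef_pos: [452.5, 282.8, 12.6]
tool_rot: [0.629, 0.778, 0.001, -0.001]
ft_force: [0.1, -0.3, 0.4]
finger_gap: 0.1
```

```bash
python3 -c "
from h import *
auto(23,-1)"
```

```text
pts 97 65 yaws [103.56 103.58]
base [495.5 369. ] yaw 103.56 | rel dock yaw 1.91 far mid along 5.4 lat 1.0 ctr lat -0.8
tcp in base [-73.7  62.   12.6]
```

Call:
step_arm([
  [0,0,0,0.5,0,0,255],
  [0,0,0,0.4,0,0,255],
  [0,0,0,0.3,0,0,255],
])

```text
time: 25.2
eef_pos: [452.0, 291.1, 12.3]
tool_rot: [0.63, 0.776, -0.0, 0.0]
ft_force: [0.7, -7.1, 2.9]
finger_gap: 0.0
```

Call:
step_arm([
  [0,0,0,0.3,0,0,255],
  [0,0,0,0,0,0,255],
])

```text
time: 25.4
eef_pos: [450.8, 293.0, 12.1]
tool_rot: [0.63, 0.776, -0.001, 0.0]
ft_force: [-1.1, -4.5, 0.6]
finger_gap: -0.1
```

```bash
python3 snap.py 24 wrist top; python3 -c "
from h import *
tgt(auto(24,1),-100,-62,0)
import cv2
a=cv2.imread('pics/top24.png')[180:280,225:345]
cv2.imwrite('pics/t24c.png',cv2.resize(a,None,fx=6,fy=6,interpolation=cv2.INTER_CUBIC))"
```

```text
25.4 [450.8 293.   12.1] [ 6.304e-01  7.762e-01 -1.000e-03  2.000e-04]
pts 91 65 yaws [101.99 102.02]
base [495.5 370.1] yaw 102.0 | rel dock yaw 0.35 far mid along 6.5 lat -0.7 ctr lat -1.0
tcp in base [-66.1  59.7  12.1]
to (-100, -62) shift cm x,y [-3.36 12.18] tool az 101.8
```

View pics/t24c.png

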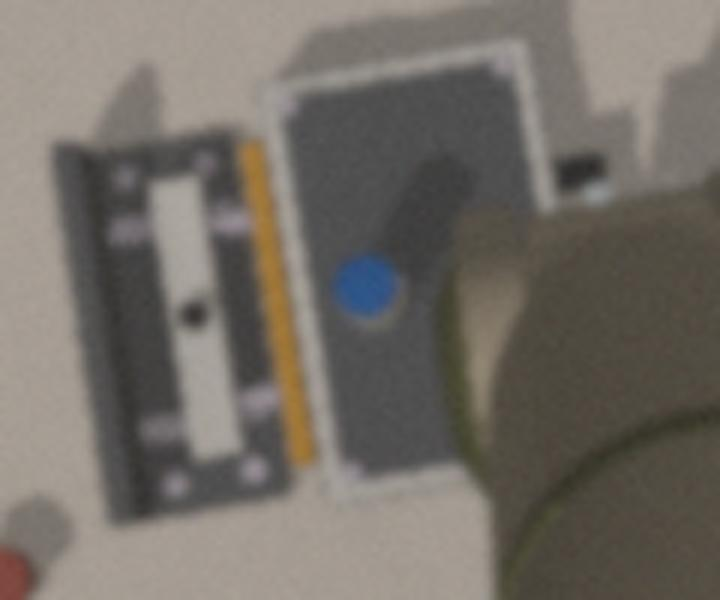

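Call:
step_arm([
  [0,0,0,-3.9,0,0,255],
  [0,0,0,0,4.1,0,255],
  [0,0,0,0,4.1,0,255],
  [0,0,0,0,4.0,0,255],
  [0,0,0,2.6,0,0,255],
  [0,0,0,0.2,0,0,255],
  [0,0,0,0,0,0,255],
])

```text
time: 26.2
eef_pos: [572.0, 309.8, 12.0]
tool_rot: [0.629, 0.777, -0.0, -0.0]
ft_force: [-0.2, 0.1, -0.2]
finger_gap: 0.3
```

```bash
python3 -c "
from h import *
auto(24,1)"
```

```text
pts 91 65 yaws [101.99 102.02]
base [495.5 370.1] yaw 102.0 | rel dock yaw 0.35 far mid along 6.5 lat -0.7 ctr lat -1.0
tcp in base [-74.9 -62.3  12. ]
```

Gap ~8.5 mm; push by feel.

Call:
step_arm([
  [0,0,0,0.6,0,0,255],
  [0,0,0,0.4,0,0,255],
  [0,0,0,0.4,0,0,255],
  [0,0,0,0,0,0,255],
])

```text
time: 26.6
eef_pos: [570.5, 321.0, 12.4]
tool_rot: [0.63, 0.776, -0.0, 0.001]
ft_force: [1.1, -4.3, -0.6]
finger_gap: -0.2
```

Call:
step_arm([
  [0,0,0,0.3,0,0,255],
  [0,0,0,0,0,0,255],
])

```text
time: 26.8
eef_pos: [570.4, 322.9, 12.4]
tool_rot: [0.631, 0.776, -0.0, 0.001]
ft_force: [3.0, -7.4, -0.2]
finger_gap: 0.2
```

```bash
python3 snap.py 25 wrist; python3 -c "
from h import *
tgt(auto(25,-1),-100,62,0)"
```

```text
26.8 [570.4 322.9  12.4] [ 6.308e-01  7.759e-01 -4.000e-04  1.500e-03]
pts 97 65 yaws [103.25 103.14]
base [494.6 373. ] yaw 103.21 | rel dock yaw 1.56 far mid along 9.5 lat 0.8 ctr lat -0.7
tcp in base [-66.2 -62.4  12.4]
to (-100, 62) shift cm x,y [ -3.69 -12.35] tool az 101.8
```

Call:
step_arm([
  [0,0,0,-4.2,0,0,255],
  [0,0,0,0,-4.1,0,255],
  [0,0,0,0,-4.1,0,255],
  [0,0,0,0,-4.1,0,255],
  [0,0,0,2.6,0,0,255],
  [0,0,0,0.3,0,0,255],
  [0,0,0,0,0,0,255],
])

```text
time: 27.55
eef_pos: [451.8, 288.6, 12.5]
tool_rot: [0.629, 0.777, 0.001, 0.0]
ft_force: [0.4, -0.5, 0.2]
finger_gap: -0.1
```

```bash
python3 -c "
from h import *
auto(25,-1)"
```

```text
pts 97 65 yaws [103.25 103.14]
base [494.6 373. ] yaw 103.21 | rel dock yaw 1.56 far mid along 9.5 lat 0.8 ctr lat -0.7
tcp in base [-72.4  60.9  12.5]
```

Call:
step_arm([
  [0,0,0,0.4,0,0,255],
  [0,0,0,0.3,0,0,255],
  [0,0,0,0.3,0,0,255],
  [0,0,0,0,0,0,255],
])

```text
time: 27.95
eef_pos: [449.3, 296.2, 12.2]
tool_rot: [0.63, 0.776, -0.001, 0.0]
ft_force: [-1.4, -3.7, 1.7]
finger_gap: -0.0
```

Call:
step_arm([
  [0,0,0,0.3,0,0,255],
  [0,0,0,0,0,0,255],
])

```text
time: 28.15
eef_pos: [448.5, 297.8, 12.2]
tool_rot: [0.631, 0.776, -0.001, 0.0]
ft_force: [-0.5, -7.8, 4.1]
finger_gap: -0.0
```

```bash
python3 snap.py 26 wrist top; python3 -c "
from h import *
tgt(auto(26,1),-100,-62,0)
import cv2
a=cv2.imread('pics/top26.png')[180:280,225:345]
cv2.imwrite('pics/t26c.png',cv2.resize(a,None,fx=6,fy=6,interpolation=cv2.INTER_CUBIC))"
```

```text
28.15 [448.5 297.8  12.2] [ 6.307e-01  7.760e-01 -1.400e-03  3.000e-04]
pts 101 65 yaws [101.4  101.39]
base [494.6 374.4] yaw 101.39 | rel dock yaw -0.26 far mid along 10.9 lat -1.2 ctr lat -1.0
tcp in base [-66.   60.3  12.2]
to (-100, -62) shift cm x,y [-3.49 12.21] tool az 101.8
```

View pics/t26c.png

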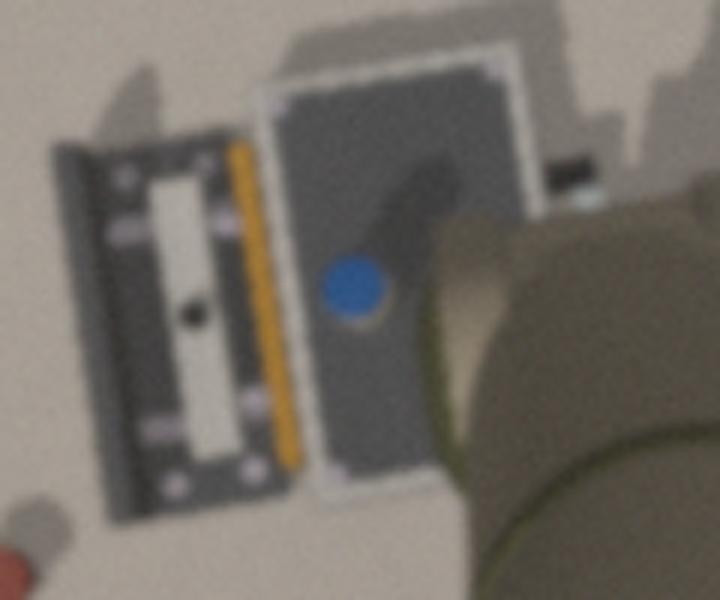

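```bash
cat > bar.py <<'E'
from h import *
def bar(f):
    im=cv2.imread(f).astype(float)[190:272,225:300]; b,g,r=im[...,0],im[...,1],im[...,2]
    w=np.clip((r-b)-45,0,None); ys,xs=np.mgrid[190:272,225:300]
    m=w>0; n,l,st,_=cv2.connectedComponentsWithStats(m.astype(np.uint8)); k=1+np.argmax(st[1:,4]); w=w*(l==k)
    out=[]
    P=back('top',np.c_[xs.ravel(),ys.ravel()],30)[:,:2]-DO; a=P@dx; t=P@dy; ww=w.ravel()
    for lo,hi in ((-60,-20),(-20,20),(20,60)):
        s=(t>lo)&(t<hi); out.append((a[s]*ww[s]).sum()/ww[s].sum())
    return np.round(out,2),round((t*ww).sum()/ww.sum(),2)
import sys
for f in sys.argv[1:]: print(f,*bar(f'pics/top{f}.png'))
E
python3 bar.py 0 20 24 26
```

```text
0 [10.13 10.27 10.03] 3.65
20 [10.13 10.27 10.03] 0.33
24 [13.2  13.18 13.03] 0.92
26 [17.85 17.89 17.72] -0.42
```

Call:
step_arm([
  [0,0,0,-1.0,0,0,255],
  [0,0,0,-2.5,0,0,255],
  [0,0,0,-2.5,0,0,255],
  [0,0,0,0,0,-4.5,255],
  [0,0,0,0,0,-4.5,255],
  [0,0,0,0,0,-4.5,255],
  [0,0,0,0,0,-4.5,255],
  [0,0,0,0,0,-4.5,255],
])

```text
time: 29.05
eef_pos: [461.4, 241.1, 239.3]
tool_rot: [0.63, 0.777, 0.0, 0.0]
ft_force: [0.5, 0.5, 0.3]
finger_gap: -0.3
```

Call:
step_arm([
  [0,0,0,0,4,-3,255],
  [0,0,0,0,3,0,255],
  [0,0,0,4,0,0,255],
  [0,0,0,0,0,0,255],
])

```text
time: 29.45
eef_pos: [521.1, 299.9, 267.0]
tool_rot: [0.628, 0.778, 0.001, -0.001]
ft_force: [-0.7, 0.6, -1.3]
finger_gap: -0.1
```

```bash
python3 snap.py 27 wrist top; python3 bar.py 26 27; python3 -c "
import cv2
a=cv2.imread('pics/top27.png')[180:280,225:345]
cv2.imwrite('pics/t27c.png',cv2.resize(a,None,fx=6,fy=6,interpolation=cv2.INTER_CUBIC))"
```

```text
29.45 [521.1 299.9 267. ] [ 0.6281  0.7781  0.0011 -0.0008]
26 [17.85 17.89 17.72] -0.42
27 [17.83 17.84 17.69] -0.87
```

View pics/wrist27.png

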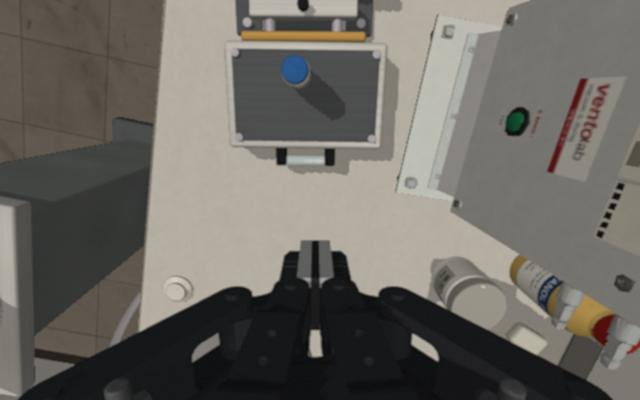

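View pics/t27c.png

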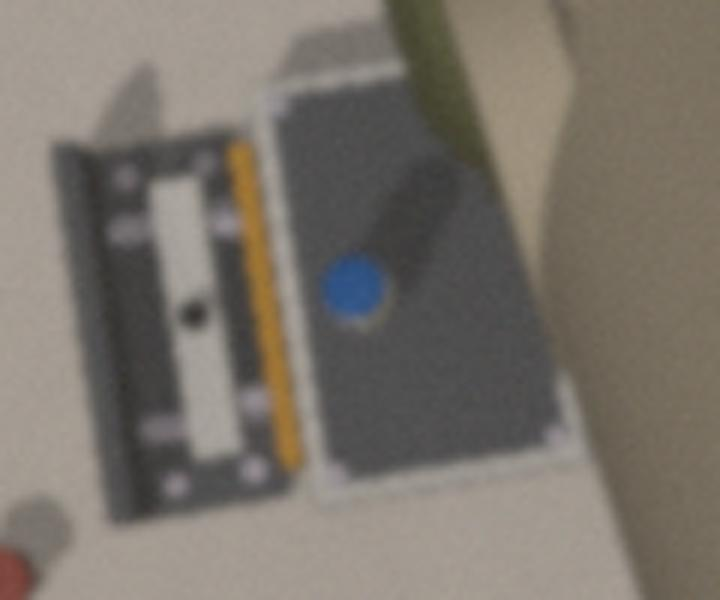

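```bash
python3 -c "
import cv2
a=cv2.imread('pics/wrist27.png')[0:175,215:400]
cv2.imwrite('pics/w27c.png',cv2.resize(a,None,fx=3.4*1.25,fy=3.4,interpolation=cv2.INTER_CUBIC)) if 0 else cv2.imwrite('pics/w27c.png',cv2.resize(a,None,fx=3.4,fy=3.4,interpolation=cv2.INTER_CUBIC))"
```

```text
(no output)
```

View pics/w27c.png

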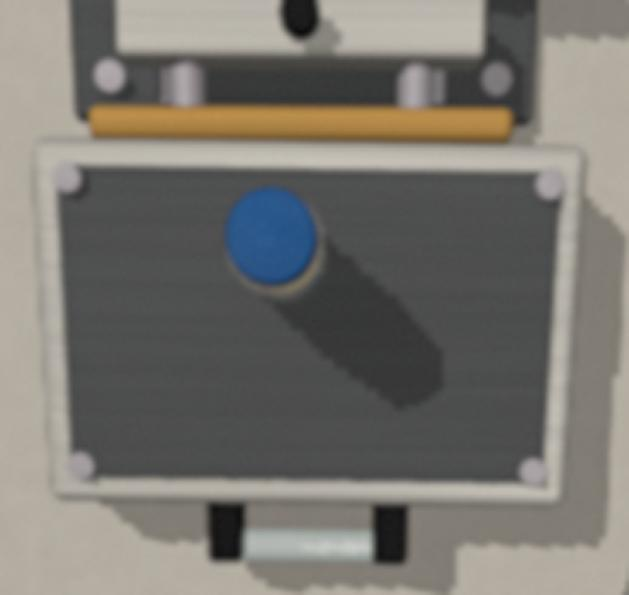

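```bash
python3 - <<'E'
from h import *
addw(27)
f=lambda L:np.array(L)/3.4+[215,0]
A=back('w27',f([(56,168),(563,174),(66,478),(550,483)]),40)
an=lambda d:np.degrees(np.arctan2(d[1],d[0]))
print('far',an(A[1]-A[0]),'near',an(A[3]-A[2]))
B=back('w27',f([(90,137),(512,137),(90,107),(512,109)]),36); print('bar',an(B[1]-B[0]),an(B[3]-B[2]))
c=A[:2].mean(0)[:2]; b=B.mean(0)[:2]
print('plate',an(np.diff(back('w27',f([(78,118),(533,120)]),8),axis=0)[0]))
print('lat base-bar',(c-b)@dy, 'base',(c-DO)@dy,'bar',(b-DO)@dy)
# subpixel: far dark edge
g=cv2.cvtColor(cv2.imread('pics/wrist27.png'),cv2.COLOR_BGR2GRAY).astype(float)
for lo,hi,rng in (('far',0,range(44,60)),('near',0,range(148,130,-1))):
    P=[]
    for c in list(range(240,280,2))+list(range(320,372,2)):
        k=1 if lo=='far' else -1
        for r in rng:
            if g[r,c]>120>=g[r+k,c]: P.append((c,r+k*(g[r,c]-120)/(g[r,c]-g[r+k,c]))); break
    P=np.array(P); w=back('w27',P,40)[:,:2]; w=w-w.mean(0); d=np.linalg.svd(w)[2][0]; d*=np.sign(d[0]); print(lo,len(P),an(d))
im=cv2.imread('pics/wrist27.png').astype(float); o=im[...,2]-im[...,0]
P=[]
for c in range(246,362,2):
    w=np.clip(o[25:46,c]-30,0,None); P.append((c,(w*np.arange(25,46)).sum()/w.sum()))
w=back('w27',np.array(P),36)[:,:2]; w=w-w.mean(0); d=np.linalg.svd(w)[2][0]; d*=np.sign(d[0]); print('bar',an(d))
E
```

```text
far 11.58223502156809 near 11.600860982666944
bar 12.209016985870942 11.96399391915979
plate 11.98069431445345
lat base-bar -2.759930132475478 base -1.8850478441419787 bar 0.8748822883334997
far 46 11.43137324255038
near 46 12.5306129130537
bar 11.767236319862489
```

```bash
python3 -c "
from plant import manip
print(manip.sign_off())"
```

```text
the job is handed in; nothing more can be done
None
```

I crept the base about 109 mm to the dock with alternating short pushes on its two near corners, then backed the arm clear and handed the job in at about 29.6 s.

- **Spring travel:** the top camera shows the bar pushed in about 7.6 mm of its 8 mm. It stayed there after I released the base.
- **Square and centred:** the base is about 0.5° clockwise of the bar and about 2.8 mm to its right. Two measurements of the base's near edge disagreed by about 1° (11.6° against 12.5°), so the angle is good to roughly half a degree.
- **Swing:** in the pictures the base was never more than about 6.1° off the dock's square. It started 5.6° off.
- **Forces:** the highest push reading was about 8 N. I saw no jump that would suggest ramming the stop.
- **Vial, tube and bystanders:** the vial is still standing. The pictures show the fingers stayed clear of the sight tube. I did not measure the bystanders' positions again, but nothing looked moved.

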